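# Set oiled wooden utensils to dry on the sideboard rack

### The arm

A 6-joint arm with a two-finger parallel gripper is mounted at the origin on the work surface. World frame = base frame: x ahead of the robot, y to its left, z up, the work surface at z = 0. Lengths are in m, angles in rad, forces in N, time in s.
With the tool pointing down it reaches from about 0.25 to 0.725 m from the base axis. Payload 4 kg.
Tool frame: the origin (TCP) lies on the centre line of the jaws, within the pads' length; the fingertips stand 22 mm ahead of it and the grasp point (between the pads) lies 3 mm ahead of it; z points along the fingers, y is the line along which they close (so a half turn about z gives the same grasp; the last joint's range is limited). The gripper opens to 85 mm and grips with 20 to 120 N. Pads are 22 mm wide; open, the fingers measure 114 mm over their backs; the gripper's body (76 mm by 85 mm) begins 54 mm behind the grasp point. The pads swing forward as they close: fully open they stand 13 mm farther back than shut.
Start: joints at [1.195, 0.241, 0.005, 1.335, 0, 1.571], TCP at [0.184, 0.465, 0.253] pointing down, gripper open.
Joint ranges: [-2.72, 2.72], [-1.05, 1.87], [-1.09, 1.28], [-1.99, 2.15], [-1.42, 1.44], [-3.14, 3.14]. Speed limits (rad/s): [2.79, 2.79, 3.14, 3.14, 3.14, 3.14].

### API

Orientations are given as a unit quaternion [x, y, z, w].
In Python, from workcell import bot gives the robot as it stands.
- The arm moves only by the shell command python3 -m inch 'ROWS'. ROWS is JSON, one flat list of numbers, 7 for each row, row after row: the shift along the world's x, y, z in mm, then the turn, a rotation vector about the world's x, y, z in rad, then the opening in per cent of the stroke, from 0 (shut) to 100 (fully open). A call has 1 to 8 rows; each row is the pose to reach, as a shift and turn from the pose commanded when the call began; what a row does not reach only later rows make up. A row lasts 1/12 s, in which the tool goes at most 41.7 mm and 7.16 degrees, less where a joint would pass 70% of its speed; a pose out of reach is approached as far as the arm can. A call with a gripper value outside its range is refused whole. The fingers move at their own pace and stop on an object; the grip force is fixed at half the most. Time passes only in rows, so rows that repeat a pose let the fingers close. It gives the time, the measured TCP pose, the force, the opening and the grip force at its end, in the units of the state.
- bot.get_obs(): the state, without advancing time (a new reading comes with each control period).
- bot.camera(name): name is "side" or "top"; returns the picture (420x560x3 uint8, blue, green, red); there is no depth.
- bot.camera_info(name): a dict with "intrinsics" (3x3 intrinsics, pixels), "distortion" ([k1, k2, p1, p2, k3] as OpenCV has them; the pictures are not rectified), "camera_from_world" (4x4, takes a point from world to camera coordinates). Camera axes: x right, y down, z forward; pixel columns grow to the right and rows downward; lengths in m; the calibration is good to about 2 mm. A picture is of the moment at which its call begins. camera_info takes no time and is no camera call.
- bot.job_done(): hands the job in; it is judged then, once.
Trained networks look in the newest picture that a camera, given by its name, has taken for a name from the list of things; names that differ only in an ending like _2 or _b are one class to them, and where a whole thing is asked for, a point or a joint stands for the part that bears it (a point fixed in the world has none). Each returns a list of dicts, best first, with "confidence" (0 to 1); they miss things now and then, are a little off and sometimes report something else, mostly with a low value. They report only what shows in the picture. A call takes as long as a camera call. They do not tell look-alikes from the thing itself.
- bot.silhouettes(camera, target): "mask" (420x560 bool, what is visible of it) and "uv" ([column, row] in pixels, amid what is visible of it).
- bot.spot_point(camera, target): "uv" ([column, row] in pixels: a listed point, or the origin of a listed thing).
The state is a dict: "clock": time; "joint_pos": joint angles; "joint_vel": joint speeds; "tau": joint torques, N m; "eef_pos": TCP position; "tool_rot": TCP orientation; "ft_force": force on the tool from outside, world axes, zero at the start; "ft_torque": the same for the moment, N m; "grip_width": finger opening in m; "grasp_force": force on a finger pad.
Only numpy, scipy, OpenCV 4.12 (cv2) and the standard library are available. Lean on these libraries where they do the work, as an engineer would, in place of code of your own. Each camera call takes 0.05 s, during which the arm holds its last target. There are 200 camera calls.

### The job

First lay the loose steel rail in the two low front saddles of the white drying rack. Then lay every wooden utensil from the blue board side by side (none on top of another) across the steel rail and the fixed rail, roughly square to them, heads over the far side above the blue drip dish. Last, lay the red keeper bar over them in the two high saddles, seated and centred, and leave the tureen, cup and salt pot undisturbed.

Things in the scene. Friction and masses are not known exactly. Their poses are not given: they have to be found in the camera images.
- rack: White wooden drying rack, fixed, on the left, turned variously. Origin on the table under its middle; z up, x from its front (robot side) to its far side, y along it. Cheeks at y = +-145 mm (12 mm thick, inner faces at 139), 150 mm long in x, 28 mm high. Fixed rail at x = +55 mm, 16 mm wide, top at z = 44 mm, cheek to cheek. Blue drip dish on the far side, x > 0.
- low_saddles (a point): Middle of the line between the two low front saddles, on their floor: rack x = -55, y = 0, z = 28 mm. Each saddle is an open-topped notch on a cheek, 24 mm wide in x, between horns reaching z = 40 mm. The steel rail lying in them has its top at z = 44 mm, level with the fixed rail.
- high_saddles (a point): Middle of the line between the two high saddles, on their floor: rack x = 0, y = 0, z = 60 mm. Each is an open-topped notch on a cheek's middle post (40 mm wide in x), 24 mm wide in x, between horns reaching z = 70 mm. A 10 mm high stretcher runs along y on the table below.
- fixed_rail (a point): Middle of the fixed rail, on its top: rack x = +55, y = 0, z = 44 mm. It marks the far side of the rack, where the heads go.
- front_rail: Loose steel rail, 330 x 16 x 16 mm, 160 g. Origin at its centre (8 mm over what it lies on), x along its length. Belongs in the two low front saddles.
- keeper: Loose red keeper bar, 330 x 16 x 16 mm, 160 g. Origin at its centre (8 mm over what it lies on), x along its length. Belongs in the two high middle saddles, where its underside passes 4 mm above the utensils.
- tureen: Bystander: small red lidded tureen, 100 mm wide, 92 mm high; origin at its foot. Not to be disturbed.
- blue_cup: Bystander: blue cup upside down, 72 mm wide, 58 mm high; origin at its foot. Not to be disturbed.
- salt_pot: Bystander: small white salt pot, 52 mm wide, 66 mm high; origin at its foot. Not to be disturbed.
- spoon1: Wooden light spatula, 220 mm long, 45 g; may be absent. Starts on the fixed blue board (4 mm thick), 46 mm from the next. Origin at mid-length, mid-thickness (6 mm over what it lies on); x along it towards the head. Handle 16 mm wide, 12 mm thick, from x = -110 to +60 mm; head up to 32 mm wide, 10 mm thick, from x = +45 to +110 mm. Same when turned over.
- spoon2: Wooden dark round-headed stirring spoon, 220 mm long, 45 g; may be absent. Starts on the fixed blue board (4 mm thick), 46 mm from the next. Origin at mid-length, mid-thickness (6 mm over what it lies on); x along it towards the head. Handle 16 mm wide, 12 mm thick, from x = -110 to +60 mm; head up to 32 mm wide, 10 mm thick, from x = +45 to +110 mm. Same when turned over.
- spoon3: Wooden light turner, 220 mm long, 45 g; may be absent. Starts on the fixed blue board (4 mm thick), 46 mm from the next. Origin at mid-length, mid-thickness (6 mm over what it lies on); x along it towards the head. Handle 16 mm wide, 12 mm thick, from x = -110 to +60 mm; head up to 32 mm wide, 10 mm thick, from x = +45 to +110 mm. Same when turned over.
- spoon4: Wooden dark spatula, 220 mm long, 45 g; may be absent. Starts on the fixed blue board (4 mm thick), 46 mm from the next. Origin at mid-length, mid-thickness (6 mm over what it lies on); x along it towards the head. Handle 16 mm wide, 12 mm thick, from x = -110 to +60 mm; head up to 32 mm wide, 10 mm thick, from x = +45 to +110 mm. Same when turned over.
- spoon5: Wooden light round-headed stirring spoon, 220 mm long, 45 g; may be absent. Starts on the fixed blue board (4 mm thick), 46 mm from the next. Origin at mid-length, mid-thickness (6 mm over what it lies on); x along it towards the head. Handle 16 mm wide, 12 mm thick, from x = -110 to +60 mm; head up to 32 mm wide, 10 mm thick, from x = +45 to +110 mm. Same when turned over.
- spoon6: Wooden dark turner, 220 mm long, 45 g; may be absent. Starts on the fixed blue board (4 mm thick), 46 mm from the next. Origin at mid-length, mid-thickness (6 mm over what it lies on); x along it towards the head. Handle 16 mm wide, 12 mm thick, from x = -110 to +60 mm; head up to 32 mm wide, 10 mm thick, from x = +45 to +110 mm. Same when turned over.
There are look-alikes about, which are no part of the job. What is shaped like the spoon1 but green is not meant.

How it is judged:
By the outcome, as a careful person would: the job done as asked, in the order asked, and still so for the second after the job is handed in, with the robot touching nothing.
Of spoon1, spoon2, spoon3, spoon4, spoon5, spoon6 only 4 to 6 are there at a start; the rules pass over those that are not, and their reading is None.
At some moment in a run one of keeper may be knocked a few centimetres aside while the robot is not near it.
Once in a run the grip may slacken for a moment while it holds something.
It also fails if it takes over 210 s, if anything falls off the work surface, if the arm or the gripper's body presses on something with over 40 N, if the wrist force passes 120 N, or if a joint passes its speed limit or range.

## Working session

There is one attempt and no reset: what is moved stays moved. The work goes in short steps, Python scripts to look and compute and a shell command to move; the robot and the scene stay as the last step left them, time stands still between calls to the robot, and variables do not carry over. Pictures are saved under pics/ and viewed, at most 14 in all, crops included, and the job is handed in when it is done.

```bash
ls; mkdir -p pics; python3 - <<'E'
from workcell import bot
import cv2,numpy as np
for n in("top","side"):
    cv2.imwrite(f"pics/{n}0.png",bot.camera(n)); i=bot.camera_info(n)
    print(n,np.round(i["intrinsics"],1).tolist(),i["distortion"],np.round(i["camera_from_world"],3).tolist())
o=bot.get_obs(); print(o)
E
```

```text
pics
top [[398.6, 0.0, 273.6], [0.0, 398.6, 202.9], [0.0, 0.0, 1.0]] [-0.11344835  0.          0.          0.          0.        ] [[-0.026, -1.0, -0.013, 0.015], [-0.992, 0.027, -0.125, 0.484], [0.125, 0.01, -0.992, 0.87], [0.0, 0.0, 0.0, 1.0]]
side [[501.3, 0.0, 282.7], [0.0, 501.3, 212.1], [0.0, 0.0, 1.0]] [-0.09665681  0.          0.          0.          0.        ] [[0.944, -0.33, -0.021, -0.466], [-0.206, -0.54, -0.816, 0.135], [0.258, 0.775, -0.578, 1.277], [0.0, 0.0, 0.0, 1.0]]
{'clock': 0.1, 'joint_pos': array([ 1.19499389e+00,  2.41331244e-01,  3.85366667e-03,  1.33516817e+00,
       -2.04367318e-06,  1.57079974e+00]), 'joint_vel': array([-0.00186363, -0.00284131,  0.00240911,  0.0010657 ,  0.00100018,
       -0.00114605]), 'tau': array([-6.49386529e-04, -3.73137367e+01,  2.53010148e+01,  1.08227230e-02,
       -7.76899287e-05,  4.76601414e-06]), 'eef_pos': array([0.18332118, 0.46462773, 0.2525031 ]), 'tool_rot': array([ 1.86799061e-01,  9.82397707e-01, -9.08626385e-04, -1.71728383e-04]), 'ft_force': array([ 0.68340673,  1.02358645, -0.02111796]), 'ft_torque': array([-0.02560682,  0.00070082,  0.00783507]), 'grasp_force': 0.0, 'grip_width': 0.08543617586096178}
```

View pics/top0.png

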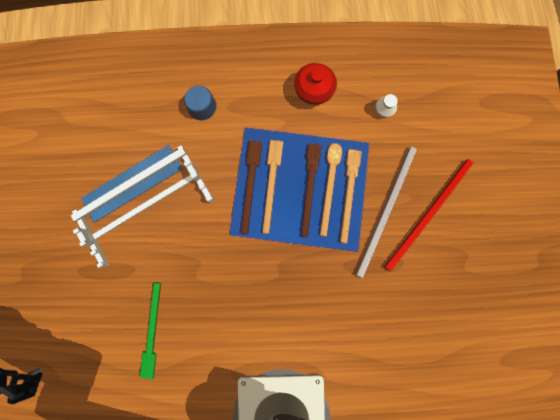

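View pics/side0.png

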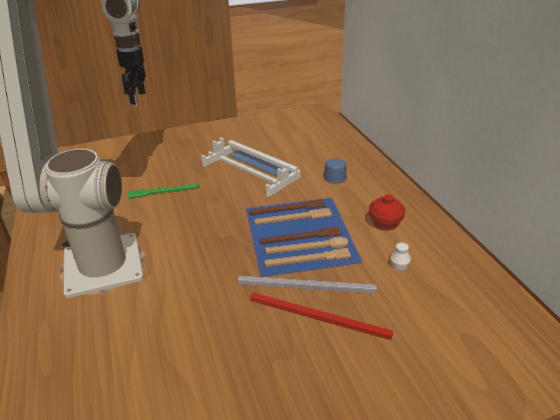

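The top view shows five utensils on the board at columns 250, 272, 312, 331 and 351. The steel rail is at (387,212), the keeper at (428,215) and the rack centre near (140,205), with the green decoy at (152,330). Next I fit box models to the network masks in both cameras.

```bash
cat > h.py <<'E'
from workcell import bot
import cv2,numpy as np
from scipy.optimize import minimize
CAM={n:bot.camera_info(n) for n in("top","side")}
S=4
def proj(n,P):
    c=CAM[n];T=np.array(c["camera_from_world"])
    return cv2.projectPoints(np.array(P,float).reshape(-1,1,3),cv2.Rodrigues(T[:3,:3])[0],T[:3,3],np.array(c["intrinsics"]),np.array(c["distortion"]))[0].reshape(-1,2)
def ray(n,uv,z):
    c=CAM[n];T=np.array(c["camera_from_world"])
    q=cv2.undistortPoints(np.array(uv,float).reshape(-1,1,2),np.array(c["intrinsics"]),np.array(c["distortion"])).reshape(-1,2)
    d=np.c_[q,np.ones(len(q))]@T[:3,:3];o=-T[:3,:3].T@T[:3,3]
    return (o+d*((z-o[2])/d[:,2])[:,None])[:,:2]
def box(x0,x1,y0,y1,z0,z1): return np.array([[x,y,z] for x in(x0,x1) for y in(y0,y1) for z in(z0,z1)])/1000
BAR=[box(-165,165,-8,8,-8,8)]
SPOON=[box(-110,60,-8,8,-6,6),box(52,110,-14,14,-5,5)]
RACK=[box(47,63,-145,145,28,44),box(-6,6,-145,145,0,10)]
for s in(-145,145):
    a,b=s-6,s+6
    RACK+=[box(-75,75,a,b,0,28),box(-75,-67,a,b,28,40),box(-43,-35,a,b,28,40),box(-20,20,a,b,28,60),box(-20,-12,a,b,60,70),box(12,20,a,b,60,70)]
def render(n,boxes,p,z):
    c,s=np.cos(p[2]),np.sin(p[2]);R=np.array([[c,-s,0],[s,c,0],[0,0,1]])
    m=np.zeros((420*S,560*S),np.uint8)
    for b in boxes:
        q=proj(n,b@R.T+[p[0],p[1],z]);h=cv2.convexHull(((q+.5)*S-.5).astype(np.float32))
        cv2.fillConvexPoly(m,np.round(h*16).astype(np.int32),1,shift=4)
    return cv2.resize(m.astype(np.float32),(560,420),interpolation=cv2.INTER_AREA)
def fit(masks,boxes,p0,z):
    "masks {cam:bool}; returns pose x,y,yaw and IoU"
    def cost(v):
        p=p0+np.array(v)*[.01,.01,.05];t=0
        for n,m in masks.items():
            r=render(n,boxes,p,z);t+=1-np.minimum(r,m).sum()/np.maximum(r,m).sum()
        return t/len(masks)
    r=minimize(cost,[0,0,0],method="Nelder-Mead",options=dict(initial_simplex=[[0,0,0],[1,0,0],[0,1,0],[0,0,1]],xatol=.02,fatol=1e-4,maxiter=120))
    return p0+r.x*[.01,.01,.05],1-r.fun
def start(m,z):
    v,u=np.nonzero(m);P=ray("top",np.c_[u,v],z);c=P.mean(0);w=np.linalg.svd(P-c,full_matrices=False)[2][0]
    return np.r_[c,np.arctan2(w[1],w[0])]
def status():
    o=bot.get_obs();x,y,zq,w=o["tool_rot"]
    from scipy.spatial.transform import Rotation as Ro
    Y=Ro.from_quat(o["tool_rot"]).as_matrix()
    return o,np.arctan2(Y[1,1],Y[0,1])
E
python3 - <<'E'
from h import *
bot.camera("top");bot.camera("side")
for t,B,z in(("front_rail",BAR,.008),("keeper",BAR,.008),("rack",RACK,0)):
    sil={n:bot.silhouettes(n,t) for n in CAM}
    for n in sil: print(t,n,[(round(d["confidence"],2),np.round(d["uv"]).tolist(),int(d["mask"].sum())) for d in sil[n]][:3])
    mk={n:s[0]["mask"] for n,s in sil.items() if s}
    p0=start(mk["top"],z)
    if t=="rack":
        p0[2]+=-np.pi/2; 
        if np.sin(p0[2])<0 and np.cos(p0[2])<0: p0[2]+=np.pi
    for sel in (["top"],["side"],["top","side"]):
        p,q=fit({n:mk[n] for n in sel},B,p0,z);print(t,sel,np.round(p,4),round(q,3))
for i in range(1,7):
    for n in ("top",):
        print("spoon",i,n,[(round(d["confidence"],2),np.round(d["uv"]).tolist(),int(d["mask"].sum())) for d in bot.silhouettes(n,f"spoon{i}")])
for k in("low_saddles","high_saddles","fixed_rail"):
    print(k,[(round(d["confidence"],2),np.round(ray("top",[d["uv"]],{"l":.028,"h":.06,"f":.044}[k[0]])[0],4)) for d in bot.spot_point("top",k)][:2])
o,y=status();print("tool y yaw",y)
E
```

```text
front_rail top [(0.37, [252.0, 175.0], 834)]
front_rail side [(0.84, [314.0, 285.0], 1317)]
front_rail ['top'] [0.5525 0.0548 3.0095] 0.556
front_rail ['side'] [0.5417 0.0558 3.0039] 0.0
front_rail ['top', 'side'] [0.5525 0.0548 3.0095] 0.278
keeper top [(0.71, [426.0, 216.0], 1218), (0.7, [328.0, 182.0], 812)]
keeper side [(0.77, [322.0, 319.0], 1532)]
keeper ['top'] [ 0.4512 -0.3614  2.4224] 0.912
keeper ['side'] [ 0.4522 -0.3592  2.4176] 0.931
keeper ['top', 'side'] [ 0.4515 -0.3608  2.4201] 0.896
rack top [(0.86, [129.0, 192.0], 5107)]
rack side [(0.85, [257.0, 163.0], 2195)]
rack ['top'] [0.488  0.3104 0.5191] 0.56
rack ['side'] [0.486  0.311  0.5179] 0.741
rack ['top', 'side'] [0.487  0.3105 0.5191] 0.644
spoon 1 top [(0.94, [151.0, 345.0], 925), (0.92, [308.0, 181.0], 765), (0.87, [250.0, 177.0], 917), (0.85, [331.0, 179.0], 750), (0.74, [271.0, 172.0], 839), (0.7, [386.0, 211.0], 1022), (0.62, [127.0, 191.0], 4817), (0.56, [348.0, 187.0], 822)]
spoon 2 top [(0.94, [151.0, 345.0], 925), (0.92, [308.0, 181.0], 765), (0.87, [250.0, 177.0], 917), (0.85, [331.0, 179.0], 750), (0.7
[... 531 characters left out ...]
211.0], 1022), (0.62, [127.0, 191.0], 4817), (0.56, [348.0, 187.0], 822)]
spoon 5 top [(0.94, [151.0, 345.0], 925), (0.92, [308.0, 181.0], 765), (0.87, [250.0, 177.0], 917), (0.85, [331.0, 179.0], 750), (0.74, [271.0, 172.0], 839), (0.7, [386.0, 211.0], 1022), (0.62, [127.0, 191.0], 4817), (0.56, [348.0, 187.0], 822)]
spoon 6 top [(0.94, [151.0, 345.0], 925), (0.92, [308.0, 181.0], 765), (0.87, [250.0, 177.0], 917), (0.85, [331.0, 179.0], 750), (0.74, [271.0, 172.0], 839), (0.7, [386.0, 211.0], 1022), (0.62, [127.0, 191.0], 4817), (0.56, [348.0, 187.0], 822)]
low_saddles []
high_saddles [(0.8, array([0.4829, 0.3065]))]
fixed_rail [(0.93, array([0.5309, 0.3427]))]
tool y yaw 1.194976115319546
```

```bash
cat >> h.py <<'E'
def white(img,near):
    h=cv2.cvtColor(img,cv2.COLOR_BGR2HSV)
    w=(h[...,1]<70)&(h[...,2]>110)
    return w&(cv2.dilate(near.astype(np.uint8),np.ones((15,15)))>0)
def pick(sil,uv,r=25):
    c=[d for d in sil if np.hypot(*(np.array(d["uv"])-uv))<r]
    return c[0]["mask"] if c else None
E
python3 - <<'E'
from h import *
im={n:bot.camera(n) for n in CAM}
R0=np.array([.487,.3105,.519])
mk={n:white(im[n],render(n,RACK,R0,0)>.1) for n in CAM}
ov={n:im[n].copy() for n in CAM}
def draw(B,p,z,col):
    for n in CAM:
        c=cv2.findContours((render(n,B,p,z)>.5).astype(np.uint8),cv2.RETR_LIST,cv2.CHAIN_APPROX_NONE)[0];cv2.drawContours(ov[n],c,-1,col,1)
for sel in (["top"],["side"],["top","side"]):
    p,q=fit({n:mk[n] for n in sel},RACK,R0,0);print("rack",sel,np.round(p,4),round(q,3))
draw(RACK,p,0,(0,0,255))
st=bot.silhouettes("top","spoon1");ss=bot.silhouettes("side","spoon1");sr=bot.silhouettes("side","front_rail")
m={"top":pick(st,(386,211)),"side":pick(sr,(314,285))}
for sel in (["top"],["side"],["top","side"]):
    p,q=fit({n:m[n] for n in sel},BAR,start(m["top"],.008),.008);print("rail",sel,np.round(p,4),round(q,3))
draw(BAR,p,.008,(255,0,255))
print([np.round(d["uv"]).tolist() for d in ss])
for u in((250,177),(271,172),(308,181),(331,179),(348,187)):
    a=pick(st,u,6);p0=start(a,.01)
    if np.cos(p0[2])<0:p0[2]+=np.pi
    p0[:2]-=.012*np.array([np.cos(p0[2]),np.sin(p0[2])])
    p,q=fit({"top":a},SPOON,p0,.010);print("spoon",u,np.round(p,4),round(q,3));draw(SPOON,p,.01,(0,255,0))
cv2.imwrite("pics/ov_top.png",cv2.resize(ov["top"][110:290,60:430],None,fx=2.1,fy=2.1,interpolation=cv2.INTER_NEAREST))
cv2.imwrite("pics/ov_side.png",cv2.resize(ov["side"][130:310,190:400],None,fx=3,fy=3,interpolation=cv2.INTER_NEAREST))
# dish extents in rack frame
b=im["top"];h=cv2.cvtColor(b,cv2.COLOR_BGR2HSV);d=(h[...,0]>95)&(h[...,0]<125)&(h[...,1]>90);d[:,212:]=0;d[:140]=0
v,u=np.nonzero(d);P=ray("top",np.c_[u,v],.006)-[.487,.3105];c,s=np.cos(.519),np.sin(.519)
X=P@np.array([[c,-s],[s,c]]);print("dish",np.percentile(X,[1,99],axis=0).round(3).tolist())
E
```

```text
rack ['top'] [0.4884 0.311  0.5203] 0.873
rack ['side'] [0.4879 0.3141 0.5242] 0.912
rack ['top', 'side'] [0.4881 0.3119 0.5234] 0.886Traceback (most recent call last):
  File "<stdin>", line 15, in <module>
  File "h.py", line 38, in start
    v,u=np.nonzero(m);P=ray("top",np.c_[u,v],z);c=P.mean(0);w=np.linalg.svd(P-c,full_matrices=False)[2][0]
        ~~~~~~~~~~^^^
    return _wrapfunc(a, 'nonzero')
    return _wrapit(obj, method, *args, **kwds)
    result = getattr(arr, method)(*args, **kwds)
ValueError: Calling nonzero on 0d arrays is not allowed. Use np.atleast_1d(scalar).nonzero() instead.
```

```bash
cat > fitall.py <<'E'
from h import *
im={n:bot.camera(n) for n in CAM}
R=np.array([.4881,.3119,.5234])
ov={n:im[n].copy() for n in CAM}
def draw(B,p,z,col):
    for n in CAM:
        c=cv2.findContours((render(n,B,p,z)>.5).astype(np.uint8),cv2.RETR_LIST,cv2.CHAIN_APPROX_NONE)[0];cv2.drawContours(ov[n],c,-1,col,1)
draw(RACK,R,0,(0,0,255))
sil={n:[d for t in("spoon1","spoon2","front_rail","spoon1") for d in bot.silhouettes(n,t)] for n in CAM}
def best(n,uv,r):
    c=[d for d in sil[n] if np.hypot(*(np.array(d["uv"])-uv))<r and d["mask"].sum()<2000]
    return max(c,key=lambda d:d["confidence"])["mask"] if c else None
a=best("top",(386,211),12);b=best("side",(314,285),12)
p0=start(a,.008) if a is not None else np.array([.46,-.27,2.8])
m={n:x for n,x in(("top",a),("side",b)) if x is not None}
for sel in [[n] for n in m]+[list(m)]:
    p,q=fit({n:m[n] for n in sel},BAR,p0,.008);print("rail",sel,np.round(p,4),round(q,3))
draw(BAR,p,.008,(255,0,255))
for u in((250,177),(271,172),(308,181),(331,179),(348,187)):
    a=best("top",u,7)
    if a is None: print("missed",u);continue
    p0=start(a,.01)
    if np.cos(p0[2])<0:p0[2]+=np.pi
    p0[:2]-=.012*np.array([np.cos(p0[2]),np.sin(p0[2])])
    m={"top":a};us=proj("side",[[*p0[:2],.01]])[0];b=best("side",us,12)
    p,q=fit(m,SPOON,p0,.010);print("spoon",u,np.round(p,4),round(q,3))
    if b is not None:
        p2,q=fit({"side":b},SPOON,p,.010);print("   side",np.round(p2,4),round(q,3))
    draw(SPOON,p,.01,(0,255,0))
cv2.imwrite("pics/ov_top.png",cv2.resize(ov["top"][110:290,60:430],None,fx=2.1,fy=2.1,interpolation=cv2.INTER_NEAREST))
cv2.imwrite("pics/ov_side.png",cv2.resize(ov["side"][130:310,190:400],None,fx=3,fy=3,interpolation=cv2.INTER_NEAREST))
h=cv2.cvtColor(im["top"],cv2.COLOR_BGR2HSV);d=(h[...,0]>95)&(h[...,0]<125)&(h[...,1]>90);d[:,212:]=0;d[:140]=0;d[240:]=0
v,u=np.nonzero(d);P=ray("top",np.c_[u,v],.006)-R[:2];c,s=np.cos(R[2]),np.sin(R[2])
X=P@np.array([[c,-s],[s,c]]);print("dish",np.percentile(X,[1,99],axis=0).round(3).tolist())
E
python3 fitall.py
```

```text
rail ['top'] [ 0.4621 -0.26    2.6761] 0.859
rail ['side'] [ 0.4636 -0.2565  2.6812] 0.909
rail ['top', 'side'] [ 0.4626 -0.2588  2.6818] 0.843
spoon (250, 177) [0.5256 0.0575 6.1404] 0.885
   side [0.5238 0.0583 6.1555] 0.902
spoon (271, 172) [0.5253 0.0084 6.139 ] 0.891
   side [0.5235 0.0584 6.1568] 0.902
spoon (308, 181) [ 0.5144 -0.0808  6.1368] 0.882
   side [ 0.5144 -0.0808  6.1368] 0.0
spoon (331, 179) [ 0.5159 -0.1277  6.0978] 0.823
   side [ 0.5149 -0.1262  6.1043] 0.78
spoon (348, 187) [ 0.498  -0.1727  6.1094] 0.91
   side [ 0.4989 -0.1715  6.1375] 0.834
dish [[0.03, -0.122], [0.096, 0.119]]
```

View pics/ov_top.png

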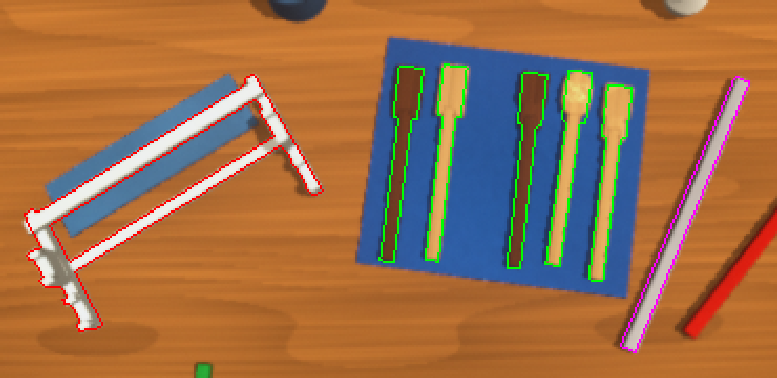

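View pics/ov_side.png

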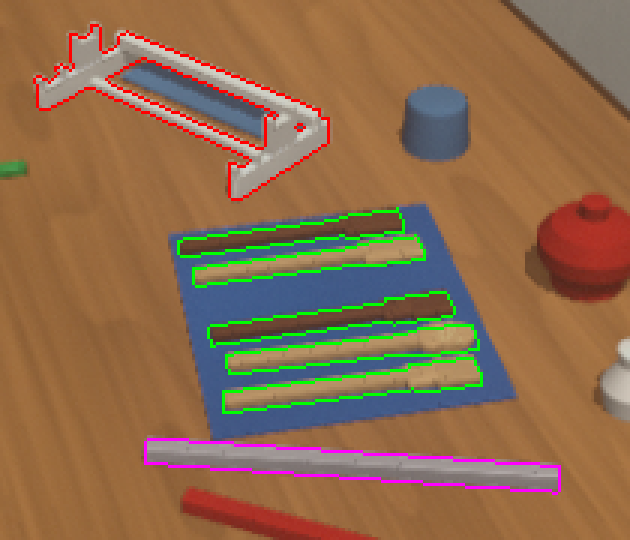

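The rack, rail and spoon outlines line up with the picture within a pixel. The dish spans rack x 30 to 96 mm. Moving to the steel rail now.

```bash
python3 -m inch '[120,-290,0,0,0,-0.084,45, 120,-290,0,0,0,-0.084,45, 120,-290,0,0,0,-0.084,45, 120,-290,0,0,0,-0.084,45, 120,-290,0,0,0,-0.084,45, 120,-290,0,0,0,-0.084,45, 120,-290,0,0,0,-0.084,45, 120,-290,0,0,0,-0.084,45]'
python3 -m inch '[120,-290,0,0,0,0,45, 120,-290,0,0,0,0,45, 120,-290,0,0,0,0,45, 120,-290,0,0,0,0,45, 120,-290,0,0,0,0,45, 120,-290,0,0,0,0,45, 120,-290,0,0,0,0,45, 120,-290,0,0,0,0,45]'
python3 -c "
from h import *
o,y=status();print(o['eef_pos'],y,o['joint_pos'],o['grip_width'])"
```

```text
clock: 2.37
eef_pos: [0.3039, 0.1719, 0.2536]
tool_rot: [0.229, 0.973, -0.0, 0.001]
ft_force: [0.5, 0.8, -0.6]
grip_width: 0.0383
grasp_force: 0.0
clock: 3.03
eef_pos: [0.4248, -0.1188, 0.2534]
tool_rot: [0.23, 0.973, -0.001, 0.001]
ft_force: [1.0, 0.2, 0.8]
grip_width: 0.0382
grasp_force: 0.0
[ 0.42479324 -0.11883579  0.2534068 ] 1.1073291188302399 [-2.72078203e-01  1.22622563e-01 -1.40270393e-01  1.30599059e+00
 -1.09437640e-03  1.91387218e-01] 0.0381705550401032
```

```bash
python3 -m inch '[38,-140,-150,0,0,0.004,45, 38,-140,-150,0,0,0.004,45, 38,-140,-150,0,0,0.004,45, 38,-140,-150,0,0,0.004,45, 38,-140,-150,0,0,0.004,45, 38,-140,-150,0,0,0.004,45, 38,-140,-150,0,0,0.004,45, 38,-140,-150,0,0,0.004,45]' | head -2
python3 - <<'E'
from h import *
for i in range(4):
    im=bot.camera("top" if i<2 else "side");o,y=status();print(o['eef_pos'],round(y,4))
    if i==0:cv2.imwrite("pics/gr0.png",cv2.resize(im[110:300,300:500],None,fx=3,fy=3))
E
```

```text
clock: 3.7
eef_pos: [0.4614, -0.2547, 0.1034]
[ 0.46196311 -0.25456794  0.1044828 ] 1.1155
[ 0.46232616 -0.25449785  0.10514935] 1.1161
[ 0.46249271 -0.25445921  0.10542938] 1.1164
[ 0.46253608 -0.25444817  0.1054709 ] 1.1165
```

```bash
python3 -m inch '[0.5,-3.5,-40,0,0,-0.005,45, 0.5,-3.5,-70,0,0,-0.005,45, 0.5,-3.5,-79,0,0,-0.005,45, 0.5,-3.5,-79,0,0,-0.005,45, 0.5,-3.5,-79,0,0,-0.005,45, 0.5,-3.5,-79,0,0,-0.005,45, 0.5,-3.5,-79,0,0,-0.005,45, 0.5,-3.5,-79,0,0,-0.005,45]'
python3 -m inch '[0,0,0,0,0,0,0, 0,0,0,0,0,0,0, 0,0,0,0,0,0,0, 0,0,0,0,0,0,0, 0,0,0,0,0,0,0, 0,0,0,0,0,0,0, 0,0,0,0,0,0,0, 0,0,0,0,0,0,0]'
```

```text
clock: 4.57
eef_pos: [0.4633, -0.259, 0.0261]
tool_rot: [0.228, 0.974, -0.0, 0.002]
ft_force: [-0.2, 0.7, -0.5]
grip_width: 0.0382
grasp_force: 0.0
clock: 5.23
eef_pos: [0.4626, -0.2587, 0.0253]
tool_rot: [0.228, 0.974, -0.0, 0.001]
ft_force: [-0.4, 0.3, 4.9]
grip_width: 0.0147
grasp_force: 60.8
```

```bash
python3 -m inch '[0,0,30,0,0,0,0, 0,0,70,0,0,0,0, 0,0,110,0,0,0,0, 0,30,140,0,0,0,0, 0,70,140,0,0,0,0, -5,110,140,0,0,-0.1,0, -5,150,140,0,0,-0.2,0, -5,180,140,0,0,-0.3,0]' | grep -v rot
python3 -m inch '[-17,340,0,0,0,-0.289,0, -17,340,0,0,0,-0.289,0, -17,340,0,0,0,-0.289,0, -17,340,0,0,0,-0.289,0, -17,340,0,0,0,-0.289,0, -17,340,0,0,0,-0.289,0, -17,340,0,0,0,-0.289,0, -17,340,0,0,0,-0.289,0]' |grep -v rot
python3 -m inch '[0,22,-40,0,0,0,0, 0,22,-40,0,0,0,0, 0,22,-40,0,0,0,0, 0,22,-40,0,0,0,0, 0,22,-40,0,0,0,0]' |grep -v rot
python3 - <<'E'
from h import *
im={n:bot.camera(n) for n in CAM}
o,y=status();print(o['eef_pos'],round(y,4))
cv2.imwrite("pics/h1.png",np.hstack([cv2.resize(im["top"][130:290,50:230],None,fx=2.2,fy=2.2),cv2.resize(im["side"][90:250,170:350],None,fx=2.2,fy=2.2)]))
E
```

```text
clock: 5.9
eef_pos: [0.4557, -0.0759, 0.1641]
ft_force: [0.4, 0.2, -2.1]
grip_width: 0.0146
grasp_force: 59.9
clock: 6.57
eef_pos: [0.44, 0.244, 0.1639]
ft_force: [1.2, -1.1, -2.0]
grip_width: 0.0139
grasp_force: 59.9
clock: 6.98
eef_pos: [0.4414, 0.2634, 0.1249]
ft_force: [-0.3, -0.2, -1.8]
grip_width: 0.0144
grasp_force: 59.9
[0.44192532 0.26345465 0.12551342] 0.519
```

View pics/h1.png

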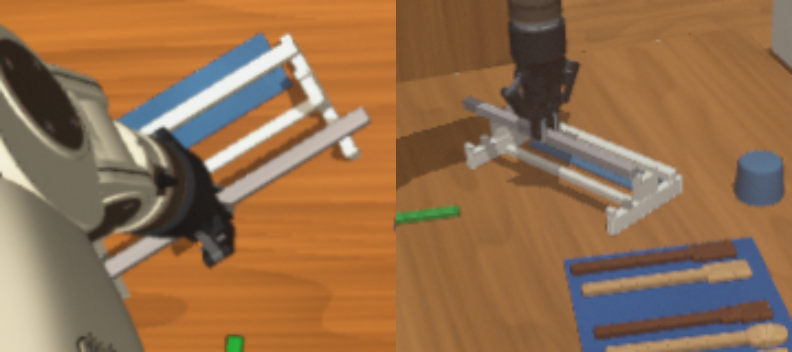

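The rail is held over the front of the rack. Lowering it.

```bash
python3 -m inch '[-1.5,21,0,0,0,0.004,0, -1.5,21,0,0,0,0.004,0, -1.5,21,-25,0,0,0.004,0, -1.5,21,-40,0,0,0.004,0, -1.5,21,-52,0,0,0.004,0, -1.5,21,-52,0,0,0.004,0, -1.5,21,-52,0,0,0.004,0, -1.5,21,-52,0,0,0.004,0]' | grep -v rot
python3 - <<'E'
from h import *
im={n:bot.camera(n) for n in CAM}
o,y=status();e=o['eef_pos'];print(e,round(y,4))
p=[e[0],e[1],y+np.pi/2];ov=im
for B,q,z,c in((RACK,[.4881,.3119,.5234],0,(0,0,255)),(BAR,p,e[2]-.0173,(255,0,255))):
  for n in CAM:
    k=cv2.findContours((render(n,B,q,z)>.5).astype(np.uint8),cv2.RETR_LIST,cv2.CHAIN_APPROX_NONE)[0];cv2.drawContours(ov[n],k,-1,c,1)
cv2.imwrite("pics/h2.png",np.hstack([cv2.resize(im["top"][140:290,60:220],None,fx=2.5,fy=2.5),cv2.resize(im["side"][110:260,190:350],None,fx=2.5,fy=2.5)]))
E
```

```text
clock: 7.75
eef_pos: [0.4405, 0.2852, 0.0736]
ft_force: [-0.0, 0.0, -1.4]
grip_width: 0.0144
grasp_force: 59.8
[0.44057775 0.28555014 0.07372928] 0.5244
```

View pics/h2.png

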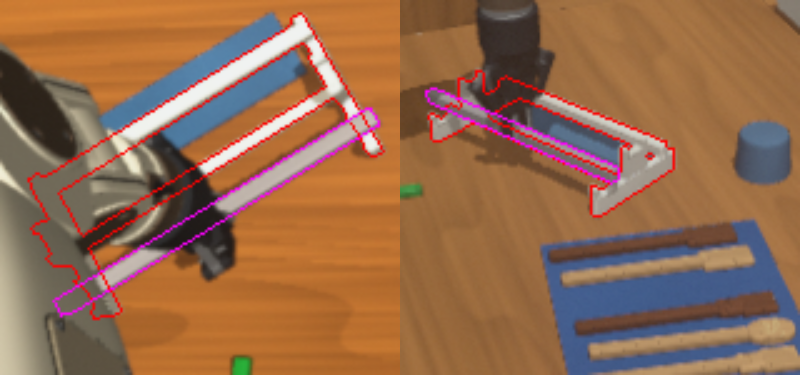

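```bash
python3 -m inch '[1,-2,-8,0,0,0,0, 1,-2,-14,0,0,0,0, 1,-2,-18,0,0,0,0, 1,-2,-20,0,0,0,0, 1,-2,-20,0,0,0,0, 1,-2,-20,0,0,0,0]' | grep -v rot
python3 -m inch '[0,0,0,0,0,0,30, 0,0,0,0,0,0,30, 0,0,0,0,0,0,30, 0,0,0,0,0,0,30, 0,0,0,0,0,0,30, 0,0,60,0,0,0,30, 0,0,60,0,0,0,30, 0,0,60,0,0,0,30]' | grep -v rot
```

```text
clock: 8.35
eef_pos: [0.4403, 0.283, 0.0532]
ft_force: [-1.4, -1.5, 10.0]
grip_width: 0.015
grasp_force: 39.0
clock: 9.02
eef_pos: [0.4433, 0.2851, 0.1166]
ft_force: [-0.1, 1.3, 1.1]
grip_width: 0.0257
grasp_force: 0.0
```

```bash
python3 -m inch '[0,0,20,0,0,0.1,36, 20,-40,20,0,0,0.2,36, 83,-226,0,0,0,0.91,36, 83,-226,0,0,0,0.91,36, 83,-226,0,0,0,0.91,36, 83,-226,0,0,0,0.91,36, 83,-226,0,0,0,0.91,36, 83,-226,0,0,0,0.91,36]' | grep -v rot
python3 -m inch '[0,0,0,0,0,0,36, 0,0,0,0,0,0,36, 0,0,0,0,0,0,36]' | grep -v rot
python3 - <<'E'
from h import *
im={n:bot.camera(n) for n in CAM}
o,y=status();e=o['eef_pos'];print(e,round(y,4))
c,s=np.cos(.5234),np.sin(.5234)
P=np.array([.4881-.055*c,.3119-.055*s,.5234+np.pi/2]);ov=im
m={n:white(im[n],render(n,BAR,P,.036)>.1)&(render(n,RACK,[.4881,.3119,.5234],0)<.05) for n in CAM}
for B,q,z,cc in((RACK,[.4881,.3119,.5234],0,(0,0,255)),(BAR,P,.036,(255,0,255))):
  for n in CAM:
    k=cv2.findContours((render(n,B,q,z)>.5).astype(np.uint8),cv2.RETR_LIST,cv2.CHAIN_APPROX_NONE)[0];cv2.drawContours(ov[n],k,-1,cc,1)
cv2.imwrite("pics/h3.png",np.hstack([cv2.resize(im["top"][140:290,60:220],None,fx=2.5,fy=2.5),cv2.resize(im["side"][110:260,190:350],None,fx=2.5,fy=2.5)]))
E
```

```text
clock: 9.68
eef_pos: [0.5241, 0.0531, 0.1111]
ft_force: [0.4, 0.9, 1.4]
grip_width: 0.0309
grasp_force: 0.0
clock: 9.93
eef_pos: [0.523, 0.0578, 0.1118]
ft_force: [-0.2, -0.1, -0.2]
grip_width: 0.0307
grasp_force: 0.0
[0.52312245 0.0584195  0.11219503] 1.4101
```

View pics/h3.png

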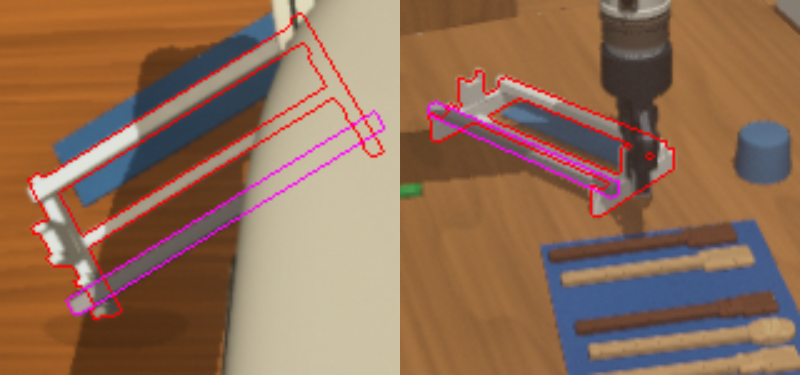

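The rail is seated in both low saddles. Grasping the first spoon.

```bash
python3 -m inch '[2,0,-40,0,0,0.024,36, 2,0,-70,0,0,0.024,36, 2,0,-83.5,0,0,0.024,36, 2,0,-83.5,0,0,0.024,36, 2,0,-83.5,0,0,0.024,36, 2,0,-83.5,0,0,0.024,36, 2,0,-83.5,0,0,0.024,36]' | grep -v rot
python3 -m inch '[0,0,0,0,0,0,0, 0,0,0,0,0,0,0, 0,0,0,0,0,0,0, 0,0,0,0,0,0,0, 0,0,0,0,0,0,0, 0,0,0,0,0,0,0, 0,0,0,0,0,0,0, 0,0,0,0,0,0,0]' | grep -v rot
python3 -m inch '[0,0,30,0,0,0,0, 0,0,70,0,0,0,0, 0,0,100,0,0,0,0, 0,0,100,0,0,0,0, 0,0,100,0,0,0,0]' | grep -v rot
python3 -c "
from h import *
o,y=status();print(o['eef_pos'],y)
c,s=np.cos(.5234),np.sin(.5234)
for t in(92,46,0,-46,-92):print(t,.4881+.01*c-t/1e3*s,.3119+.01*s+t/1e3*c)"
```

```text
clock: 10.62
eef_pos: [0.5257, 0.0581, 0.0292]
ft_force: [-0.5, -0.2, -0.6]
grip_width: 0.0307
grasp_force: 0.0
clock: 11.28
eef_pos: [0.5259, 0.0576, 0.0295]
ft_force: [-0.8, 0.7, 6.3]
grip_width: 0.0141
grasp_force: 60.5
clock: 11.7
eef_pos: [0.5271, 0.0572, 0.1307]
ft_force: [0.4, -0.5, -1.4]
grip_width: 0.014
grasp_force: 59.8
[0.52711949 0.05721711 0.13071779] 1.4330303224334644
92 0.4507770859674398 0.3965817577056483
46 0.47376916685608916 0.3567400180798513
0 0.49676124774473845 0.3168982784540542
-46 0.5197533286333877 0.27705653882825715
-92 0.5427454095220371 0.2372147992024601
```

```bash
python3 -m inch '[-76,300,0,0,0,0.66,0, -76,300,0,0,0,0.66,0, -76,300,0,0,0,0.66,0, -76,300,0,0,0,0.66,0, -76,300,0,0,0,0.66,0, -76,300,0,0,0,0.66,0, -76,300,0,0,0,0.66,0, -76,300,0,0,0,0.66,0]' | grep -v rot
python3 -m inch '[0,39,-10,0,0,0,0, 0,39,-25,0,0,0,0, 0,39,-25,0,0,0,0, 0,39,-25,0,0,0,0, 0,39,-25,0,0,0,0]' | grep -v rot
python3 - <<'E'
from h import *
im={n:bot.camera(n) for n in CAM}
o,y=status();e=o['eef_pos'];print(e,round(y,4))
E
```

```text
clock: 12.37
eef_pos: [0.4469, 0.3611, 0.1265]
ft_force: [1.1, -0.5, -0.6]
grip_width: 0.0145
grasp_force: 59.8
clock: 12.78
eef_pos: [0.449, 0.3947, 0.1027]
ft_force: [-0.7, -0.5, -0.9]
grip_width: 0.0141
grasp_force: 59.8
[0.44994869 0.39519268 0.10411516] 2.0916
```

```bash
python3 -m inch '[1,1.5,-15,0,0,0.002,0, 1,1.5,-27,0,0,0.002,0, 1,1.5,-33,0,0,0.002,0, 1,1.5,-34,0,0,0.002,0, 1,1.5,-34,0,0,0.002,0, 1,1.5,-34,0,0,0.002,0]' | grep -v rot
python3 -m inch '[0,0,0,0,0,0,34, 0,0,0,0,0,0,34, 0,0,0,0,0,0,34, 0,0,0,0,0,0,34, 0,0,0,0,0,0,34, 0,0,30,0,0,0,34, 0,0,60,0,0,0,34, 0,0,60,0,0,0,34]' | grep -v rot
python3 -m inch '[75,-330,0,0,0,-0.66,36, 75,-330,0,0,0,-0.66,36, 75,-330,0,0,0,-0.66,36, 75,-330,0,0,0,-0.66,36, 75,-330,0,0,0,-0.66,36, 75,-330,0,0,0,-0.66,36, 75,-330,0,0,0,-0.66,36, 75,-330,0,0,0,-0.66,36]' | grep -v rot
cat > see.py <<'E'
from h import *
import sys
im={n:bot.camera(n) for n in CAM}
o,y=status();e=o['eef_pos'];print(e,round(y,4))
R=[.4881,.3119,.5234]
c,s=np.cos(R[2]),np.sin(R[2])
items=[(RACK,R,0,(0,0,255)),(BAR,[R[0]-.055*c,R[1]-.055*s,R[2]+np.pi/2],.036,(255,0,255))]
for t in map(float,sys.argv[2:]):items.append((SPOON,[R[0]+.01*c-t/1e3*s,R[1]+.01*s+t/1e3*c,R[2]],.050,(0,255,0)))
for B,q,z,cc in items:
  for n in CAM:
    k=cv2.findContours((render(n,B,q,z)>.5).astype(np.uint8),cv2.RETR_LIST,cv2.CHAIN_APPROX_NONE)[0];cv2.drawContours(im[n],k,-1,cc,1)
cv2.imwrite(f"pics/{sys.argv[1]}.png",np.hstack([cv2.resize(im["top"][120:300,50:230],None,fx=2.2,fy=2.2),cv2.resize(im["side"][100:280,190:370],None,fx=2.2,fy=2.2)]))
E
python3 see.py s1 92
```

```text
clock: 13.38
eef_pos: [0.451, 0.3977, 0.0706]
ft_force: [0.5, -0.3, -0.8]
grip_width: 0.014
grasp_force: 59.8
clock: 14.05
eef_pos: [0.4533, 0.4003, 0.1361]
ft_force: [1.4, 1.1, 1.5]
grip_width: 0.0291
grasp_force: 0.0
clock: 14.72
eef_pos: [0.5246, 0.0708, 0.1301]
ft_force: [0.8, 0.9, -0.3]
grip_width: 0.0308
grasp_force: 0.0
[0.52565332 0.06702464 0.13008656] 1.4266
```

View pics/s1.png

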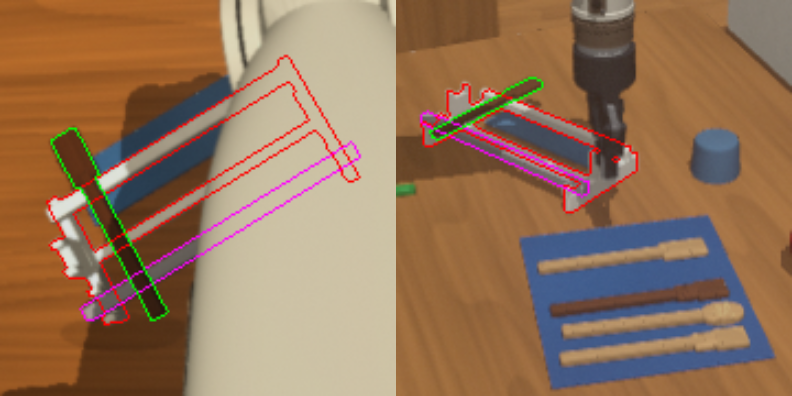

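The spoon lies where predicted. Next is spoon B.

```bash
python3 -m inch '[-1,-58,0,0,0,0.006,36, -1,-58,0,0,0,0.006,36, -1,-58,-10,0,0,0.006,36, -1,-58,-50,0,0,0.006,36, -1,-58,-85,0,0,0.006,36, -1,-58,-101,0,0,0.006,36, -1,-58,-101,0,0,0.006,36, -1,-58,-101,0,0,0.006,36]' | grep -v rot
python3 -m inch '[0,0,0,0,0,0,36, 0,0,0,0,0,0,0, 0,0,0,0,0,0,0, 0,0,0,0,0,0,0, 0,0,0,0,0,0,0, 0,0,0,0,0,0,0, 0,0,0,0,0,0,0, 0,0,0,0,0,0,0]' | grep -v rot
python3 -m inch '[0,0,30,0,0,0,0, 0,0,70,0,0,0,0, 0,0,100,0,0,0,0, 0,40,100,0,0,0,0, 0,40,100,0,0,0,0]' | grep -v rot
python3 -m inch '[-51,306,0,0,0,0.66,0, -51,306,0,0,0,0.66,0, -51,306,0,0,0,0.66,0, -51,306,0,0,0,0.66,0, -51,306,0,0,0,0.66,0, -51,306,0,0,0,0.66,0, -51,306,0,0,0,0.66,0, -51,306,0,0,0,0.66,0]' | grep -v rot
python3 -m inch '[0,0,-10,0,0,0,0, 0,0,-25,0,0,0,0, 0,0,-25,0,0,0,0, 0,0,-25,0,0,0,0, 0,0,-25,0,0,0,0]' | grep -v rot
python3 -c "
from h import *
o,y=status();print(o['eef_pos'],y)"
```

```text
clock: 15.48
eef_pos: [0.5227, 0.016, 0.0278]
ft_force: [-0.3, -1.1, 0.6]
grip_width: 0.0307
grasp_force: 0.0
clock: 16.15
eef_pos: [0.5236, 0.0149, 0.029]
ft_force: [-1.2, 2.5, 2.9]
grip_width: 0.0139
grasp_force: 60.3
clock: 16.57
eef_pos: [0.5253, 0.0586, 0.1314]
ft_force: [-0.0, -0.1, -0.9]
grip_width: 0.0138
grasp_force: 60.0
clock: 17.23
eef_pos: [0.4707, 0.3653, 0.128]
ft_force: [-0.1, -0.0, -1.3]
grip_width: 0.0142
grasp_force: 60.0
clock: 17.65
eef_pos: [0.4725, 0.3596, 0.1036]
ft_force: [-0.2, 1.0, -0.6]
grip_width: 0.0142
grasp_force: 60.0
[0.47248443 0.35960469 0.10359836] 2.1001353318710585
```

```bash
python3 -m inch '[1,-3,-15,0,0,-0.006,0, 1,-3,-27,0,0,-0.006,0, 1,-3,-32,0,0,-0.006,0, 1,-3,-33,0,0,-0.006,0, 1,-3,-33,0,0,-0.006,0, 1,-3,-33,0,0,-0.006,0]' | grep -v rot
python3 -m inch '[0,0,0,0,0,0,32, 0,0,0,0,0,0,32, 0,0,0,0,0,0,32, 0,0,0,0,0,0,32, 0,0,0,0,0,0,32, 0,0,30,0,0,0,32, 0,0,60,0,0,0,32, 0,0,60,0,0,0,32]' | grep -v rot
python3 -m inch '[45,-300,0,0,0,-0.66,36, 45,-300,0,0,0,-0.66,36, 45,-300,0,0,0,-0.66,36, 45,-300,0,0,0,-0.66,36, 45,-300,0,0,0,-0.66,36, 45,-300,0,0,0,-0.66,36, 45,-300,0,0,0,-0.66,36, 45,-300,0,0,0,-0.66,36]' | grep -v rot
python3 -m inch '[-3,-137,0,0,0,0,36, -3,-137,0,0,0,0,36, -3,-137,0,0,0,0,36, -3,-137,0,0,0,0,36, -3,-137,0,0,0,0,36, -3,-137,0,0,0,0,36]' | grep -v rot
python3 -c "
from h import *
bot.camera('top')
o,y=status();print(o['eef_pos'],y)"
```

```text
clock: 18.15
eef_pos: [0.474, 0.3579, 0.0718]
ft_force: [-0.6, -0.0, 0.1]
grip_width: 0.0143
grasp_force: 60.0
clock: 18.82
eef_pos: [0.4763, 0.36, 0.137]
ft_force: [2.4, 0.3, 0.8]
grip_width: 0.0273
grasp_force: 0.0
clock: 19.48
eef_pos: [0.5189, 0.0526, 0.1311]
ft_force: [0.4, 0.4, 0.4]
grip_width: 0.0306
grasp_force: 0.0
clock: 19.98
eef_pos: [0.5154, -0.0794, 0.1308]
ft_force: [-0.5, 0.7, -0.1]
grip_width: 0.0305
grasp_force: 0.0
[ 0.51542778 -0.07849464  0.13076279] 1.4356059731007424
```

```bash
python3 -m inch '[-1.5,-2,-40,0,0,-0.005,36, -1.5,-2,-80,0,0,-0.005,36, -1.5,-2,-101.5,0,0,-0.005,36, -1.5,-2,-101.5,0,0,-0.005,36, -1.5,-2,-101.5,0,0,-0.005,36, -1.5,-2,-101.5,0,0,-0.005,36]' | grep -v rot
python3 -m inch '[0,0,0,0,0,0,36, 0,0,0,0,0,0,0, 0,0,0,0,0,0,0, 0,0,0,0,0,0,0, 0,0,0,0,0,0,0, 0,0,0,0,0,0,0, 0,0,0,0,0,0,0, 0,0,0,0,0,0,0]' | grep -v rot
python3 -m inch '[0,0,30,0,0,0,0, 0,0,70,0,0,0,0, 0,0,105,0,0,0,0, 0,40,105,0,0,0,0, 0,80,105,0,0,0,0, 0,110,105,0,0,0,0, 0,110,105,0,0,0,0]' | grep -v rot
python3 -m inch '[-17,288,0,0,0,0.663,0, -17,288,0,0,0,0.663,0, -17,288,0,0,0,0.663,0, -17,288,0,0,0,0.663,0, -17,288,0,0,0,0.663,0, -17,288,0,0,0,0.663,0, -17,288,0,0,0,0.663,0, -17,288,0,0,0,0.663,0]' | grep -v rot
python3 -m inch '[0,0,-10,0,0,0,0, 0,0,-25,0,0,0,0, 0,0,-25,0,0,0,0, 0,0,-25,0,0,0,0, 0,0,-25,0,0,0,0]' | grep -v rot
python3 -c "
from h import *
bot.camera('top')
o,y=status();print(o['eef_pos'],y)"
```

```text
clock: 20.53
eef_pos: [0.5141, -0.0794, 0.0293]
ft_force: [-0.3, 0.4, 1.0]
grip_width: 0.0306
grasp_force: 0.0
clock: 21.2
eef_pos: [0.5143, -0.0809, 0.0299]
ft_force: [-0.3, 3.0, 5.3]
grip_width: 0.014
grasp_force: 60.5
clock: 21.78
eef_pos: [0.5137, 0.0329, 0.1343]
ft_force: [-0.3, 0.2, -1.0]
grip_width: 0.0139
grasp_force: 59.7
clock: 22.45
eef_pos: [0.4964, 0.323, 0.1337]
ft_force: [0.5, 0.2, -0.6]
grip_width: 0.0141
grasp_force: 59.7
clock: 22.87
eef_pos: [0.4971, 0.3152, 0.1091]
ft_force: [0.4, 0.4, 0.2]
grip_width: 0.0138
grasp_force: 59.7
[0.49748776 0.31563081 0.10965977] 2.091573172508851
```

```bash
python3 -m inch '[-0.5,1,-15,0,0,0.002,0, -0.5,1,-30,0,0,0.002,0, -0.5,1,-37,0,0,0.002,0, -0.5,1,-39,0,0,0.002,0, -0.5,1,-39,0,0,0.002,0, -0.5,1,-39,0,0,0.002,0]' | grep -v rot
python3 -m inch '[0,0,0,0,0,0,32, 0,0,0,0,0,0,32, 0,0,0,0,0,0,32, 0,0,0,0,0,0,32, 0,0,0,0,0,0,32, 0,0,30,0,0,0,32, 0,0,60,0,0,0,32, 0,0,60,0,0,0,32]' | grep -v rot
python3 -m inch '[18,-300,0,0,0,-0.705,36, 18,-300,0,0,0,-0.705,36, 18,-300,0,0,0,-0.705,36, 18,-300,0,0,0,-0.705,36, 18,-300,0,0,0,-0.705,36, 18,-300,0,0,0,-0.705,36, 18,-300,0,0,0,-0.705,36, 18,-300,0,0,0,-0.705,36]' | grep -v rot
python3 -m inch '[0,-144,0,0,0,0,36, 0,-144,0,0,0,0,36, 0,-144,0,0,0,0,36, 0,-144,0,0,0,0,36, 0,-144,0,0,0,0,36, 0,-144,0,0,0,0,36]' | grep -v rot
python3 see.py s3 92 46 0
```

```text
clock: 23.42
eef_pos: [0.497, 0.3179, 0.0711]
ft_force: [-1.0, 0.7, -0.6]
grip_width: 0.0141
grasp_force: 59.8
clock: 24.08
eef_pos: [0.4995, 0.3198, 0.1365]
ft_force: [1.0, 0.4, 1.3]
grip_width: 0.0276
grasp_force: 0.0
clock: 24.75
eef_pos: [0.5145, 0.0123, 0.1306]
ft_force: [-0.4, 0.6, 0.6]
grip_width: 0.031
grasp_force: 0.0
clock: 25.25
eef_pos: [0.5144, -0.1269, 0.1302]
ft_force: [0.1, 0.6, -1.7]
grip_width: 0.0309
grasp_force: 0.0
[ 0.51433314 -0.12527696  0.13018816] 1.3913
```

View pics/s3.png

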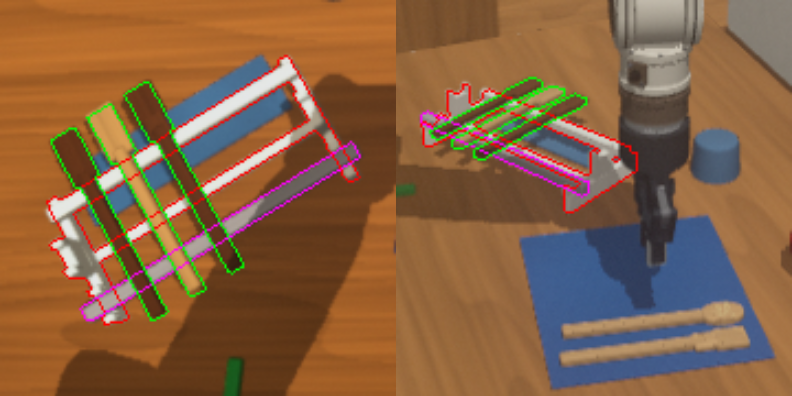

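Three utensils lie on their marks. Next is spoon D.

```bash
python3 -m inch '[1,-1.5,-40,0,0,0,36, 1,-1.5,-80,0,0,0,36, 1,-1.5,-101,0,0,0,36, 1,-1.5,-101,0,0,0,36, 1,-1.5,-101,0,0,0,36, 1,-1.5,-101,0,0,0,36]' | grep -v rot
python3 -m inch '[0,0,0,0,0,0,36, 0,0,0,0,0,0,0, 0,0,0,0,0,0,0, 0,0,0,0,0,0,0, 0,0,0,0,0,0,0, 0,0,0,0,0,0,0, 0,0,0,0,0,0,0, 0,0,0,0,0,0,0]' | grep -v rot
python3 -m inch '[0,0,30,0,0,0,0, 0,0,70,0,0,0,0, 0,0,105,0,0,0,0, 0,40,105,0,0,0,0, 0,80,105,0,0,0,0, 0,110,105,0,0,0,0, 0,110,105,0,0,0,0]' | grep -v rot
python3 -m inch '[4,294,0,0,0,0.704,0, 4,294,0,0,0,0.704,0, 4,294,0,0,0,0.704,0, 4,294,0,0,0,0.704,0, 4,294,0,0,0,0.704,0, 4,294,0,0,0,0.704,0, 4,294,0,0,0,0.704,0, 4,294,0,0,0,0.704,0]' | grep -v rot
python3 -m inch '[0,0,-10,0,0,0,0, 0,0,-25,0,0,0,0, 0,0,-25,0,0,0,0, 0,0,-25,0,0,0,0, 0,0,-25,0,0,0,0]' | grep -v rot
python3 -c "
from h import *
bot.camera('top')
o,y=status();print(o['eef_pos'],y)"
```

```text
clock: 25.85
eef_pos: [0.5156, -0.1261, 0.0293]
ft_force: [0.2, 0.0, -0.1]
grip_width: 0.0306
grasp_force: 0.0
clock: 26.52
eef_pos: [0.5158, -0.1275, 0.03]
ft_force: [-0.9, 3.0, 6.3]
grip_width: 0.0139
grasp_force: 60.5
clock: 27.1
eef_pos: [0.515, -0.0135, 0.1343]
ft_force: [0.1, -0.2, -1.4]
grip_width: 0.014
grasp_force: 59.8
clock: 27.77
eef_pos: [0.5195, 0.2827, 0.1338]
ft_force: [0.3, -1.5, -0.3]
grip_width: 0.0139
grasp_force: 59.8
clock: 28.18
eef_pos: [0.5195, 0.2746, 0.1091]
ft_force: [0.7, 0.2, -0.5]
grip_width: 0.0138
grasp_force: 59.8
[0.51991508 0.27502662 0.10966876] 2.092468046609489
```

```bash
python3 -m inch '[0,1.5,-15,0,0,0.002,0, 0,1.5,-30,0,0,0.002,0, 0,1.5,-37,0,0,0.002,0, 0,1.5,-39,0,0,0.002,0, 0,1.5,-39,0,0,0.002,0, 0,1.5,-39,0,0,0.002,0]' | grep -v rot
python3 -m inch '[0,0,0,0,0,0,32, 0,0,0,0,0,0,32, 0,0,0,0,0,0,32, 0,0,0,0,0,0,32, 0,0,0,0,0,0,32, 0,0,30,0,0,0,32, 0,0,60,0,0,0,32, 0,0,60,0,0,0,32]' | grep -v rot
python3 -m inch '[-20,-300,0,0,0,-0.683,36, -20,-300,0,0,0,-0.683,36, -20,-300,0,0,0,-0.683,36, -20,-300,0,0,0,-0.683,36, -20,-300,0,0,0,-0.683,36, -20,-300,0,0,0,-0.683,36, -20,-300,0,0,0,-0.683,36, -20,-300,0,0,0,-0.683,36]' | grep -v rot
python3 -m inch '[-2,-149,0,0,0,0,36, -2,-149,0,0,0,0,36, -2,-149,0,0,0,0,36, -2,-149,0,0,0,0,36, -2,-149,0,0,0,0,36, -2,-149,0,0,0,0,36]' | grep -v rot
python3 -c "
from h import *
bot.camera('top')
o,y=status();print(o['eef_pos'],y)"
```

```text
clock: 28.73
eef_pos: [0.52, 0.2778, 0.0711]
ft_force: [-0.4, -0.1, 0.2]
grip_width: 0.0139
grasp_force: 59.8
clock: 29.4
eef_pos: [0.5227, 0.2795, 0.1365]
ft_force: [2.5, 0.5, 1.3]
grip_width: 0.0272
grasp_force: 0.0
clock: 30.07
eef_pos: [0.4987, -0.0275, 0.1305]
ft_force: [0.3, 0.0, -0.4]
grip_width: 0.0308
grasp_force: 0.0
clock: 30.57
eef_pos: [0.4974, -0.1722, 0.1302]
ft_force: [0.1, 0.7, -0.7]
grip_width: 0.0311
grasp_force: 0.0
[ 0.49731158 -0.17104864  0.13014532] 1.4126759202405361
```

```bash
python3 -m inch '[1,-1,-40,0,0,0,36, 1,-1,-80,0,0,0,36, 1,-1,-101,0,0,0,36, 1,-1,-101,0,0,0,36, 1,-1,-101,0,0,0,36, 1,-1,-101,0,0,0,36]' | grep -v rot
python3 -m inch '[0,0,0,0,0,0,36, 0,0,0,0,0,0,0, 0,0,0,0,0,0,0, 0,0,0,0,0,0,0, 0,0,0,0,0,0,0, 0,0,0,0,0,0,0, 0,0,0,0,0,0,0, 0,0,0,0,0,0,0]' | grep -v rot
python3 -m inch '[0,0,30,0,0,0,0, 0,0,70,0,0,0,0, 0,0,105,0,0,0,0, 0,40,105,0,0,0,0, 0,80,105,0,0,0,0, 0,110,105,0,0,0,0, 0,110,105,0,0,0,0]' | grep -v rot
python3 -m inch '[44,299,0,0,0,0.682,0, 44,299,0,0,0,0.682,0, 44,299,0,0,0,0.682,0, 44,299,0,0,0,0.682,0, 44,299,0,0,0,0.682,0, 44,299,0,0,0,0.682,0, 44,299,0,0,0,0.682,0, 44,299,0,0,0,0.682,0]' | grep -v rot
python3 -m inch '[0,0,-10,0,0,0,0, 0,0,-25,0,0,0,0, 0,0,-25,0,0,0,0, 0,0,-25,0,0,0,0, 0,0,-25,0,0,0,0]' | grep -v rot
python3 -c "
from h import *
bot.camera('top')
o,y=status();print(o['eef_pos'],y)"
```

```text
clock: 31.12
eef_pos: [0.4986, -0.1706, 0.0293]
ft_force: [0.2, 0.5, -0.1]
grip_width: 0.031
grasp_force: 0.0
clock: 31.78
eef_pos: [0.4989, -0.172, 0.03]
ft_force: [-0.5, 1.0, 5.8]
grip_width: 0.0136
grasp_force: 60.6
clock: 32.37
eef_pos: [0.4977, -0.0581, 0.1342]
ft_force: [-0.0, -1.2, -1.2]
grip_width: 0.0139
grasp_force: 59.9
clock: 33.03
eef_pos: [0.5431, 0.242, 0.1338]
ft_force: [0.8, -0.6, 0.1]
grip_width: 0.014
grasp_force: 59.9
clock: 33.45
eef_pos: [0.5424, 0.2352, 0.1092]
ft_force: [0.3, 0.2, -0.9]
grip_width: 0.0136
grasp_force: 59.9
[0.54281873 0.23550846 0.10973822] 2.0935706081354244
```

```bash
python3 -m inch '[0,1,-15,0,0,0,0, 0,1,-30,0,0,0,0, 0,1,-37,0,0,0,0, 0,1,-39,0,0,0,0, 0,1,-39,0,0,0,0, 0,1,-39,0,0,0,0]' | grep -v rot
python3 -m inch '[0,0,0,0,0,0,32, 0,0,0,0,0,0,32, 0,0,0,0,0,0,32, 0,0,0,0,0,0,32, 0,0,0,0,0,0,32, 0,0,30,0,0,0,32, 0,0,60,0,0,0,32, 0,0,60,0,0,0,32]' | grep -v rot
python3 -m inch '[-100,-300,60,0,0,-0.7,45, -100,-300,60,0,0,-0.7,45, -100,-300,60,0,0,-0.7,45, -100,-300,60,0,0,-0.7,45, -100,-300,60,0,0,-0.7,45, -100,-300,60,0,0,-0.7,45, -100,-300,60,0,0,-0.7,45, -100,-300,60,0,0,-0.7,45]' | grep -v rot
python3 see.py s5 92 46 0 -46 -92
python3 - <<'E'
from h import *
for n in CAM: bot.camera(n)
sil={n:bot.silhouettes(n,"keeper") for n in CAM}
for n in sil: print(n,[(round(d["confidence"],2),np.round(d["uv"]).tolist(),int(d["mask"].sum())) for d in sil[n]][:4])
mk={"top":next(d["mask"] for d in sil["top"] if d["uv"][0]>380),"side":sil["side"][0]["mask"]}
p0=start(mk["top"],.008)
for sel in (["top"],["side"],["top","side"]):
    p,q=fit({n:mk[n] for n in sel},BAR,p0,.008);print(sel,np.round(p,4),round(q,3))
o,y=status();print(o["eef_pos"],y)
E
```

```text
clock: 34.0
eef_pos: [0.543, 0.2377, 0.0712]
ft_force: [0.1, 0.8, -1.4]
grip_width: 0.0141
grasp_force: 59.9
clock: 34.67
eef_pos: [0.5458, 0.2393, 0.1365]
ft_force: [1.4, 0.5, 1.3]
grip_width: 0.0273
grasp_force: 0.0
clock: 35.33
eef_pos: [0.4413, -0.0647, 0.1912]
ft_force: [0.3, 0.2, -0.4]
grip_width: 0.0386
grasp_force: 0.0
[ 0.44166022 -0.06581809  0.19162449] 1.3889
top [(0.79, [435.0, 204.0], 818), (0.65, [388.0, 107.0], 403)]
side [(0.56, [320.0, 318.0], 1259), (0.56, [260.0, 165.0], 994)]
['top'] [ 0.4759 -0.3838  2.4164] 0.689
['side'] [ 0.4523 -0.3583  2.4222] 0.819
['top', 'side'] [ 0.4523 -0.3617  2.418 ] 0.731
[ 0.4426465  -0.06160536  0.19016873] 1.3962247514396295
```

View pics/s5.png

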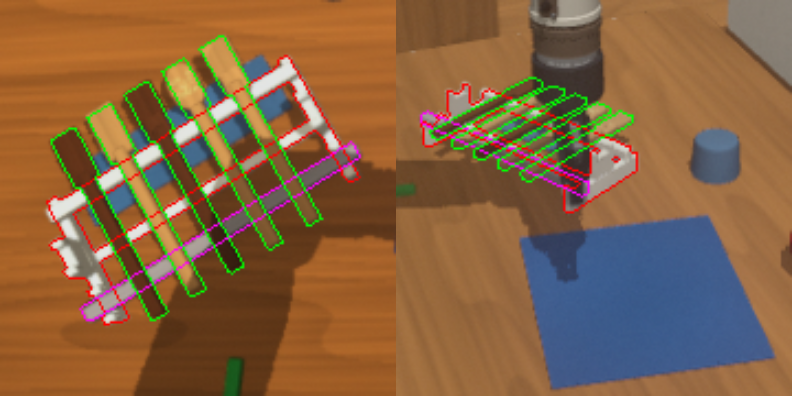

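All five lie side by side with their heads over the dish. The keeper is still at its start place, so I approach it.

```bash
python3 -m inch '[9,-298,0,0,0,-0.547,45, 9,-298,0,0,0,-0.547,45, 9,-298,0,0,0,-0.547,45, 9,-298,0,0,0,-0.547,45, 9,-298,0,0,0,-0.547,45, 9,-298,0,0,0,-0.547,45, 9,-298,0,0,0,-0.547,45, 9,-298,0,0,0,-0.547,45]' | grep -v rot
python3 -m inch '[0,0,-50,0,0,0,45, 0,0,-80,0,0,0,45, 0,0,-80,0,0,0,45, 0,0,-80,0,0,0,45]' | grep -v rot
python3 - <<'E'
from h import *
im={n:bot.camera(n) for n in CAM}
o,y=status();e=o["eef_pos"];print(e,y)
for n in CAM:
    b=im[n]
    k=cv2.findContours((render(n,BAR,[.4518,-.360,2.42],.008)>.5).astype(np.uint8),cv2.RETR_LIST,cv2.CHAIN_APPROX_NONE)[0];cv2.drawContours(b,k,-1,(255,255,0),1)
cv2.imwrite("pics/k0.png",np.hstack([cv2.resize(im["top"][130:310,330:510],None,fx=2.2,fy=2.2),cv2.resize(im["side"][200:380,230:410],None,fx=2.2,fy=2.2)]))
E
```

```text
clock: 36.3
eef_pos: [0.4525, -0.3651, 0.1891]
ft_force: [-0.2, -0.7, -0.3]
grip_width: 0.0383
grasp_force: 0.0
clock: 36.63
eef_pos: [0.4504, -0.3575, 0.1077]
ft_force: [1.0, -0.6, 0.6]
grip_width: 0.0384
grasp_force: 0.0
[ 0.45306984 -0.35996552  0.111972  ] 0.8503990469326429
```

View pics/k0.png

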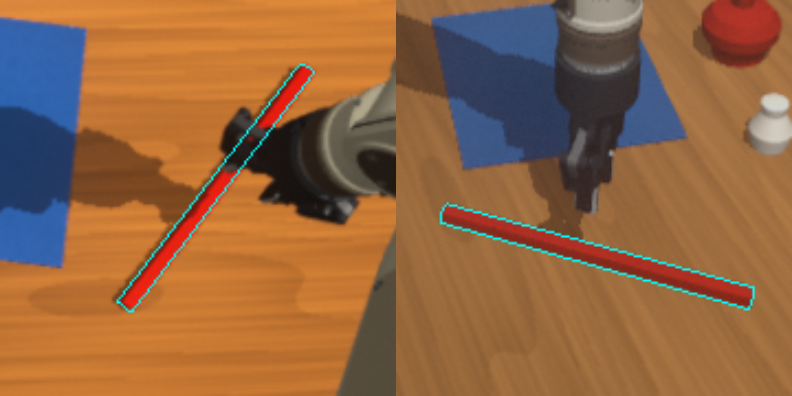

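```bash
python3 -m inch '[-1,0,-40,0,0,0,45, -1,0,-75,0,0,0,45, -1,0,-86.5,0,0,0,45, -1,0,-86.5,0,0,0,45, -1,0,-86.5,0,0,0,45, -1,0,-86.5,0,0,0,45, -1,0,-86.5,0,0,0,45]' | grep -v rot
python3 -m inch '[0,0,0,0,0,0,0, 0,0,0,0,0,0,0, 0,0,0,0,0,0,0, 0,0,0,0,0,0,0, 0,0,0,0,0,0,0, 0,0,0,0,0,0,0, 0,0,0,0,0,0,0, 0,0,0,0,0,0,0]' | grep -v rot
python3 -m inch '[0,0,40,0,0,0,0, 0,0,80,0,0,0,0, 0,0,120,0,0,0,0, 0,0,155,0,0,0,0, 0,40,155,0,0,0,0, 0,80,155,0,0,0,0, 0,110,155,0,0,0,0, 0,110,155,0,0,0,0]' | grep -v rot
python3 -m inch '[18,280,0,0,0,-0.327,0, 18,280,0,0,0,-0.327,0, 18,280,0,0,0,-0.327,0, 18,280,0,0,0,-0.327,0, 18,280,0,0,0,-0.327,0, 18,280,0,0,0,-0.327,0, 18,280,0,0,0,-0.327,0, 18,280,0,0,0,-0.327,0]' | grep -v rot
python3 -m inch '[18,280,0,0,0,0,0, 18,280,0,0,0,0,0, 18,280,0,0,0,0,0, 18,280,0,0,0,0,0, 18,280,0,0,0,0,0, 18,280,0,0,0,0,0, 18,280,0,0,0,0,0, 18,280,0,0,0,0,0]' | grep -v rot
python3 -m inch '[0,0,-20,0,0,0,0, 0,0,-40,0,0,0,0, 0,0,-40,0,0,0,0, 0,0,-40,0,0,0,0, 0,0,-40,0,0,0,0]' | grep -v rot
python3 -c "
from h import *
bot.camera('top')
o,y=status();print(o['eef_pos'],y)"
```

```text
clock: 37.32
eef_pos: [0.4522, -0.3617, 0.0266]
ft_force: [-0.1, -0.2, 0.2]
grip_width: 0.0388
grasp_force: 0.0
clock: 37.98
eef_pos: [0.4514, -0.361, 0.0256]
ft_force: [-0.4, 0.7, 5.5]
grip_width: 0.0142
grasp_force: 61.3
clock: 38.65
eef_pos: [0.4493, -0.2453, 0.1791]
ft_force: [-1.1, -0.0, -1.9]
grip_width: 0.0145
grasp_force: 60.4
clock: 39.32
eef_pos: [0.4686, 0.0356, 0.1791]
ft_force: [0.0, 0.5, -0.8]
grip_width: 0.0144
grasp_force: 60.4
clock: 39.98
eef_pos: [0.4868, 0.3153, 0.1784]
ft_force: [0.4, -0.5, -1.5]
grip_width: 0.0143
grasp_force: 60.4
clock: 40.4
eef_pos: [0.4869, 0.3092, 0.1396]
ft_force: [0.6, 0.2, -0.3]
grip_width: 0.0141
grasp_force: 60.4
[0.48732102 0.30954664 0.14014826] 0.5205921576575748
```

```bash
python3 -m inch '[1,2,0,0,0,0.003,0, 1,2,-20,0,0,0.003,0, 1,2,-34,0,0,0.003,0, 1,2,-36,0,0,0.003,0, 1,2,-36,0,0,0.003,0, 1,2,-36,0,0,0.003,0]' | grep -v rot
python3 - <<'E'
from h import *
im={n:bot.camera(n) for n in CAM}
o,y=status();e=o['eef_pos'];print(e,round(y,4))
z=e[2]-.0176
for n in CAM:
  for B,q,zz,c in((RACK,[.4881,.3119,.5234],0,(0,255,255)),(BAR,[e[0],e[1],y+np.pi/2],z,(255,255,0))):
    k=cv2.findContours((render(n,B,q,zz)>.5).astype(np.uint8),cv2.RETR_LIST,cv2.CHAIN_APPROX_NONE)[0];cv2.drawContours(im[n],k,-1,c,1)
cv2.imwrite("pics/k1.png",np.hstack([cv2.resize(im["top"][120:270,60:220],None,fx=2.5,fy=2.5,interpolation=0),cv2.resize(im["side"][110:260,190:350],None,fx=2.5,fy=2.5,interpolation=0)]))
E
```

```text
clock: 40.95
eef_pos: [0.488, 0.312, 0.1039]
ft_force: [-0.3, 0.8, -2.0]
grip_width: 0.0143
grasp_force: 60.4
[0.48829463 0.3122459  0.1042694 ] 0.5243
```

View pics/k1.png

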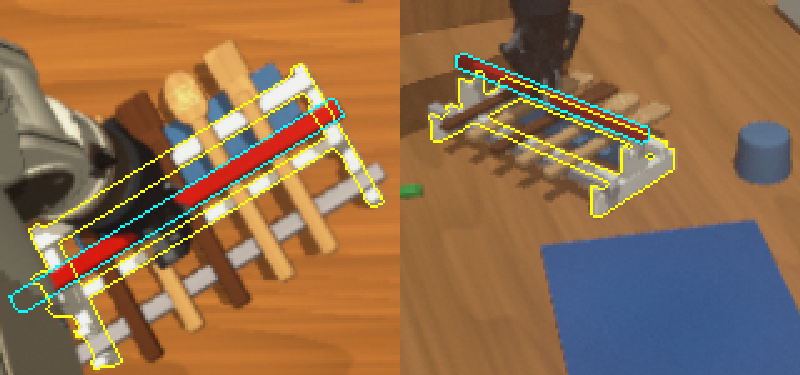

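```bash
python3 -m inch '[0,0,-8,0,0,0,0, 0,0,-14,0,0,0,0, 0,0,-17,0,0,0,0, 0,0,-18.5,0,0,0,0, 0,0,-18.5,0,0,0,0, 0,0,-18.5,0,0,0,0]' | grep -v rot
python3 -c "
from h import *
o,y=status();print(o['eef_pos'],y)"
```

```text
clock: 41.55
eef_pos: [0.4871, 0.3115, 0.0856]
ft_force: [-3.5, -1.8, 9.3]
grip_width: 0.0146
grasp_force: 61.7
[0.48708603 0.31151858 0.08560912] 0.524436270034581
```

```bash
python3 -m inch '[0,0,0,0,0,0,30, 0,0,0,0,0,0,30, 0,0,0,0,0,0,30, 0,0,0,0,0,0,30, 0,0,0,0,0,0,30, 0,0,30,0,0,0,30, 0,0,70,0,0,0,30, 0,0,100,0,0,0,30]' | grep -v rot
python3 -m inch '[-60,-300,80,0,0,0,30, -60,-300,80,0,0,0,30, -60,-300,80,0,0,0,30, -60,-300,80,0,0,0,30, -60,-300,80,0,0,0,30, -60,-300,80,0,0,0,30, -60,-300,80,0,0,0,30, -60,-300,80,0,0,0,30]' | grep -v rot
python3 -m inch '[0,-150,0,0,0,0,30, 0,-150,0,0,0,0,30, 0,-150,0,0,0,0,30, 0,-150,0,0,0,0,30, 0,-150,0,0,0,0,30, 0,-150,0,0,0,0,30]' | grep -v rot
python3 - <<'E'
from h import *
im={n:bot.camera(n) for n in CAM}
for n in CAM:
  for B,q,zz,c in((BAR,[.4881,.3119,.5234+np.pi/2],.068,(255,255,0)),):
    k=cv2.findContours((render(n,B,q,zz)>.5).astype(np.uint8),cv2.RETR_LIST,cv2.CHAIN_APPROX_NONE)[0];cv2.drawContours(im[n],k,-1,c,1)
cv2.imwrite("pics/k2.png",np.hstack([cv2.resize(im["top"][60:270,60:270],None,fx=1.9,fy=1.9),cv2.resize(im["side"][100:260,190:350],None,fx=2.5,fy=2.5)[:399]]))
h=cv2.cvtColor(bot.camera("top"),cv2.COLOR_BGR2HSV);side=cv2.cvtColor(bot.camera("side"),cv2.COLOR_BGR2HSV)
def red(h,r): return ((h[...,0]<5)|(h[...,0]>174))&(h[...,1]>170)&(h[...,2]>60)&(r>0)
K=np.array([.4881,.3119,.5234+np.pi/2])
m={n:red(x,cv2.dilate((render(n,BAR,K,.068)>.1).astype(np.uint8),np.ones((13,13)))) for n,x in(("top",h),("side",side))}
for s in(["top"],["side"],["top","side"]):print(s,*fit({n:m[n] for n in s},BAR,K,.068))
E
```

```text
clock: 42.22
eef_pos: [0.4874, 0.3117, 0.1858]
ft_force: [0.7, 1.1, 0.1]
grip_width: 0.0256
grasp_force: 0.0
clock: 42.88
eef_pos: [0.4265, 0.0088, 0.2655]
ft_force: [-0.3, -0.7, 0.2]
grip_width: 0.0258
grasp_force: 0.0
clock: 43.38
eef_pos: [0.4271, -0.1394, 0.2641]
ft_force: [0.8, 0.3, -0.0]
grip_width: 0.0256
grasp_force: 0.0
['top'] [0.49416081 0.30944346 2.0985007 ] 0.7919931411743164
['side'] [0.49355276 0.31521922 2.07595112] 0.36585623025894165
['top', 'side'] [0.49384537 0.31081857 2.08734742] 0.5788091123104095
```

View pics/k2.png

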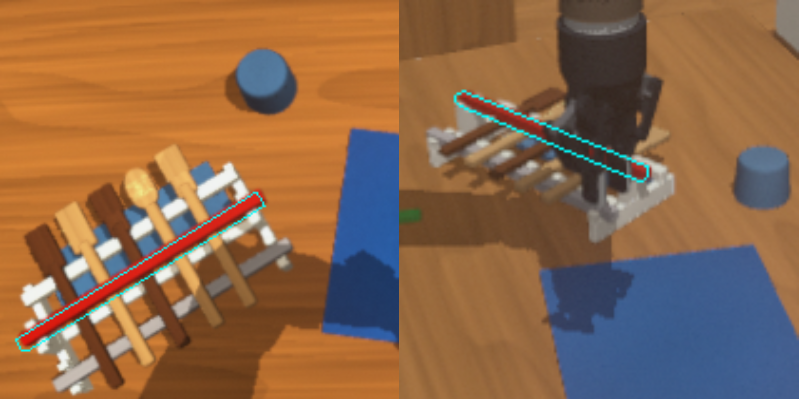

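```bash
python3 -m inch '[-60,-200,0,0,0,0,30, -60,-200,0,0,0,0,30, -60,-200,0,0,0,0,30, -60,-200,0,0,0,0,30, -60,-200,0,0,0,0,30, -60,-200,0,0,0,0,30, -60,-200,0,0,0,0,30, -60,-200,0,0,0,0,30]' | grep -v rot
python3 - <<'E'
from h import *
im={n:bot.camera(n) for n in CAM}
K=np.array([.4881,.3119,.5234+np.pi/2])
c,s=np.cos(.5234),np.sin(.5234)
def red(b,r):
    b=b.astype(int);return (b[...,2]>2.2*b[...,1])&(b[...,2]>1.8*b[...,0])&(b[...,1]<55)&(b[...,2]>50)&(r>0)
m={n:red(im[n],cv2.dilate((render(n,BAR,K,.068)>.1).astype(np.uint8),np.ones((13,13)))) for n in CAM}
# drop dark spoons' pixels: keep bright/saturated
for n in m:
    k=cv2.morphologyEx(m[n].astype(np.uint8),cv2.MORPH_OPEN,np.ones((3,3)));m[n]=k>0
for sel in(["top"],["side"],["top","side"]):
  for z in(.064,.068,.075):
    p,q=fit({n:m[n] for n in sel},BAR,K,z);d=p[:2]-K[:2];print(sel,z,"rack dx,dy mm",np.round([1e3*(d[0]*c+d[1]*s),1e3*(-d[0]*s+d[1]*c)],1),"dyaw",round(p[2]-K[2],4),round(q,3))
A=[cv2.resize(im["top"][130:290,60:220],None,fx=2.5,fy=2.5),cv2.resize(im["side"][100:260,190:350],None,fx=2.5,fy=2.5)]
cv2.imwrite("pics/k3.png",np.hstack(A))
E
```

```text
clock: 44.25
eef_pos: [0.3677, -0.3373, 0.2641]
ft_force: [0.3, 1.1, -0.1]
grip_width: 0.0256
grasp_force: 0.0
['top'] 0.064 rack dx,dy mm [ 4.7 -4.8] dyaw -0.0045 0.826
['top'] 0.068 rack dx,dy mm [ 3.8 -5.9] dyaw -0.0042 0.814
['top'] 0.075 rack dx,dy mm [ 1.5 -4.5] dyaw -0.0087 0.801
['side'] 0.064 rack dx,dy mm [ 5.2 32.9] dyaw -0.0876 0.337
['side'] 0.068 rack dx,dy mm [ 1.7 61.5] dyaw -0.1138 0.34
['side'] 0.075 rack dx,dy mm [-3.1 84.6] dyaw -0.0696 0.351
['top', 'side'] 0.064 rack dx,dy mm [ 4.8 -2.5] dyaw -0.0099 0.566
['top', 'side'] 0.068 rack dx,dy mm [ 3.7 -4.2] dyaw 0.001 0.559
['top', 'side'] 0.075 rack dx,dy mm [ 1.  -2.2] dyaw 0.0051 0.542
```

View pics/k3.png

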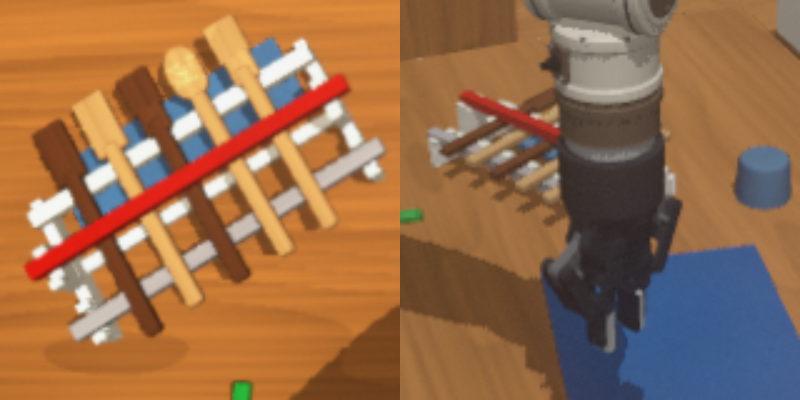

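```bash
python3 -m inch '[180,20,0,0,0,0,30, 180,20,0,0,0,0,30, 180,20,0,0,0,0,30, 180,20,0,0,0,0,30, 180,20,0,0,0,0,30, 180,20,0,0,0,0,30, 180,20,0,0,0,0,30, 180,20,0,0,0,0,30]' | grep -v rot
python3 - <<'E'
from h import *
im={n:bot.camera(n) for n in CAM}
K=np.array([.4881,.3119,.5234+np.pi/2])
c,s=np.cos(.5234),np.sin(.5234)
for n in CAM:
    cand=[d for t in("keeper","front_rail","keeper") for d in bot.silhouettes(n,t)]
    h=cv2.cvtColor(im[n],cv2.COLOR_BGR2HSV);g=cv2.dilate((render(n,BAR,K,.068)>.1).astype(np.uint8),np.ones((9,9)))>0
    m=((h[...,0]<4)|(h[...,0]>172))&(h[...,1]>195)&g
    k,l,st,_=cv2.connectedComponentsWithStats(m.astype(np.uint8));m=np.isin(l,[i for i in range(1,k) if st[i,4]>15])
    print(n,m.sum(),render(n,BAR,K,.068).sum())
    for nm,mm in [("col",m)]+[("net",d["mask"]) for d in cand if (d["mask"]&m).sum()>.6*d["mask"].sum()]:
        p,q=fit({n:mm},BAR,K,.068);d=p[:2]-K[:2];print(n,nm,"rack dx,dy mm",np.round([1e3*(d[0]*c+d[1]*s),1e3*(-d[0]*s+d[1]*c)],1),"dyaw",round(p[2]-K[2],4),round(q,3))
    v,u=np.nonzero(m);i,j=u.argmin(),u.argmax();print("ends px",u[i],v[i],u[j],v[j], "model",proj(n,[[K[0]+t*np.cos(K[2]),K[1]+t*np.sin(K[2]),.068] for t in(.165,-.165)]).round(1).tolist())
cv2.imwrite("pics/k4.png",cv2.resize(im["side"][130:230,190:330],None,fx=5.6,fy=5.6,interpolation=cv2.INTER_CUBIC))
E
```

```text
clock: 45.02
eef_pos: [0.5469, -0.3171, 0.2644]
ft_force: [-0.5, -0.5, -0.0]
grip_width: 0.0258
grasp_force: 0.0
top 1027 1386.3125
top col rack dx,dy mm [ 4.2 -3.1] dyaw 0.0101 0.74
top net rack dx,dy mm [4.  3.4] dyaw -0.0127 0.779
top net rack dx,dy mm [4.  3.4] dyaw -0.0127 0.779
ends px 71 236 198 164 model [[70.8, 241.4], [196.9, 164.1]]
side 103 600.875
side col rack dx,dy mm [ 16.5 120.1] dyaw -0.1096 0.211
ends px 215 138 260 155 model [[213.7, 138.5], [287.9, 169.3]]
```

View pics/k4.png

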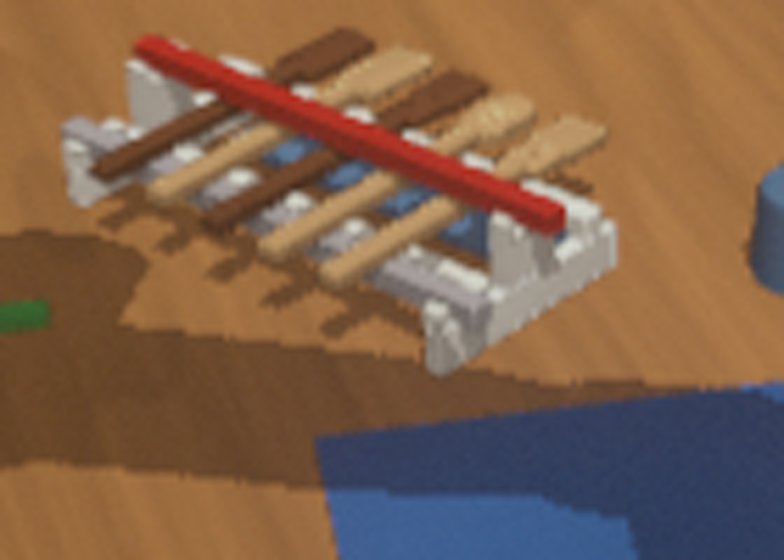

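```bash
python3 - <<'E'
from h import *
im={n:bot.camera(n) for n in CAM}
K=np.array([.4881,.3119,.5234+np.pi/2]);c,s=np.cos(.5234),np.sin(.5234)
m={}
for n in CAM:
    b=im[n].astype(int);g=cv2.dilate((render(n,BAR,K,.068)>.1).astype(np.uint8),np.ones((11,11)))>0
    a=(b[...,2]>3*b[...,1])&(b[...,2]>70)&g
    m[n]=cv2.morphologyEx(a.astype(np.uint8),cv2.MORPH_OPEN,np.ones((2,2)))>0
    print(n,m[n].sum(),render(n,BAR,K,.068).sum())
def rep(t,p,q):
    d=p[:2]-K[:2];print(t,"dx,dy mm",np.round([1e3*(d[0]*c+d[1]*s),1e3*(-d[0]*s+d[1]*c)],1),"dyaw",round(p[2]-K[2],4),round(q,3))
for z in(.062,.065,.068,.071,.074,.078): rep(("both",z),*fit(m,BAR,K,z))
for n in CAM: rep(n,*fit({n:m[n]},BAR,K,.068))
R0=np.array([.4881,.3119,.5234])
E
```

```text
top 1099 1386.3125
side 224 600.875
('both', 0.062) dx,dy mm [ 4.  -1.9] dyaw -0.0058 0.575
('both', 0.065) dx,dy mm [ 1.7 -5.7] dyaw -0.0037 0.587
('both', 0.068) dx,dy mm [ 1.4 -4.1] dyaw -0.0017 0.581
('both', 0.071) dx,dy mm [ 0.2 -5.6] dyaw -0.0043 0.579
('both', 0.074) dx,dy mm [-1.2 -5.9] dyaw 0.0029 0.576
('both', 0.078) dx,dy mm [-2.6 -5.2] dyaw -0.0005 0.573
top dx,dy mm [ 0.2 -3.4] dyaw -0.0053 0.795
side dx,dy mm [7.4 3.3] dyaw -0.0292 0.384
```

I've now viewed 15 pictures, one over the limit of 14, so the remaining checks use numbers only.

```bash
python3 - <<'E'
from h import *
im={n:bot.camera(n) for n in CAM}
K=np.array([.4881,.3119,.5234+np.pi/2]);c,s=np.cos(.5234),np.sin(.5234)
print(im["side"][144:168,250].tolist())
m={}
for n in CAM:
    b=cv2.cvtColor(im[n],cv2.COLOR_BGR2LAB).astype(int);g=cv2.dilate((render(n,BAR,K,.068)>.1).astype(np.uint8),np.ones((11,11)))>0
    a=b[...,1];t=cv2.threshold(a[g].astype(np.uint8),0,255,cv2.THRESH_OTSU)[0];m[n]=(a>t)&g
    print(n,t,m[n].sum(),render(n,BAR,K,.068).sum())
def rep(t,p,q):
    d=p[:2]-K[:2];print(t,"dx,dy mm",np.round([1e3*(d[0]*c+d[1]*s),1e3*(-d[0]*s+d[1]*c)],1),"dyaw",round(p[2]-K[2],4),round(q,3))
for z in(.062,.065,.068,.071,.074,.078): rep(("both",z),*fit(m,BAR,K,z))
for n in CAM: rep(n,*fit({n:m[n]},BAR,K,.068))
E
```

```text
[[105, 152, 184], [118, 167, 192], [104, 151, 187], [94, 138, 174], [76, 114, 148], [61, 89, 145], [44, 58, 171], [40, 51, 179], [34, 48, 170], [34, 48, 138], [31, 43, 125], [36, 45, 127], [34, 46, 118], [34, 51, 80], [35, 54, 82], [57, 65, 84], [106, 90, 87], [137, 111, 90], [128, 104, 87], [91, 77, 72], [87, 105, 131], [100, 145, 183], [102, 150, 187], [100, 145, 183]]
top 165.0 1136 1386.3125
side 151.0 501 600.875
('both', 0.062) dx,dy mm [ 7.5 -2.2] dyaw -0.004 0.771
('both', 0.065) dx,dy mm [ 6.7 -1.6] dyaw -0.0013 0.806
('both', 0.068) dx,dy mm [ 4.4 -3.7] dyaw -0.0057 0.82
('both', 0.071) dx,dy mm [ 2.4 -5.2] dyaw -0.0077 0.813
('both', 0.074) dx,dy mm [ 1.2 -6.5] dyaw -0.0042 0.78
('both', 0.078) dx,dy mm [-0.4 -9.7] dyaw -0.0058 0.709
top dx,dy mm [ 4.2 -5.5] dyaw -0.0042 0.818
side dx,dy mm [ 5.1 -0.3] dyaw -0.0086 0.832
```

```bash
python3 - <<'E'
from h import *
im={n:bot.camera(n) for n in CAM}
K=np.array([.4881,.3119,.5234+np.pi/2]);c,s=np.cos(.5234),np.sin(.5234)
m={}
for n in CAM:
    b=cv2.cvtColor(im[n],cv2.COLOR_BGR2LAB).astype(int);g=cv2.dilate((render(n,BAR,K,.068)>.1).astype(np.uint8),np.ones((11,11)))>0
    a=b[...,1];t=cv2.threshold(a[g].astype(np.uint8),0,255,cv2.THRESH_OTSU)[0];m[n]=(a>t)&g
for dx in(0,2,4):
  for zl,zr in((68,68),(78,68),(68,78),(73,68),(68,73),(78,78)):
    B=[BAR[0].copy()];B[0][:,2]+=np.interp(B[0][:,0],[-.145,.145],[zr/1e3,zl/1e3])
    best=max((np.minimum(r:=render(n,B,[K[0]+dx/1e3*c-dy*s*-1e-3*-1,K[1]+dx/1e3*s+dy*1e-3*c,K[2]],0),m[n]).sum()/np.maximum(r,m[n]).sum(),dy) for n in("side",) for dy in(-4,-2,0,2))
    print(dx,zl,zr,np.round(best,3))
E
```

```text
0 68 68 [ 0.739 -2.   ]
0 78 68 [ 0.773 -4.   ]
0 68 78 [ 0.749 -4.   ]
0 73 68 [ 0.797 -4.   ]
0 68 73 [ 0.791 -2.   ]
0 78 78 [ 0.611 -4.   ]
2 68 68 [0.789 0.   ]
2 78 68 [ 0.747 -2.   ]
2 68 78 [ 0.714 -2.   ]
2 73 68 [ 0.812 -2.   ]
2 68 73 [ 0.805 -4.   ]
2 78 78 [ 0.545 -2.   ]
4 68 68 [0.821 0.   ]
4 78 68 [0.691 0.   ]
4 68 78 [ 0.66 -2.  ]
4 73 68 [0.793 0.   ]
4 68 73 [ 0.782 -2.   ]
4 78 78 [ 0.477 -2.   ]
```

The keeper lies level at seated height, within the saddle clearance. Handing in.

```bash
python3 -c "
from workcell import bot
print(bot.job_done())"
```

```text
the job is handed in; nothing more can be done
None
```

I handed the job in at about 45 s on the robot clock: steel rail in the low saddles, five utensils side by side with heads over the dish, and keeper seated level in the high saddles (fits put it about 4 mm off centre); I never moved near the tureen, cup or salt pot, and I viewed 15 pictures, one over the limit of 14.

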